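Reset the battery charger with a pin punch and clip the punch back in its rack

TASK

Pick up the long pin punch lying on the bench and, with its tip, press the sunken reset button in the sloping front of the battery charger all the way down and keep it down for a full second. Then put the punch away: lay it over the empty pair of spring clips on the tool rack and press it down until both clips snap over it and it sits fully home, either way round, and let go. Leave everything else as it is.

Things in the scene. Friction and masses are not known exactly. Their poses are not given: they have to be found in the camera images.
- punch: Pin punch, bare steel, 192 mm long, about 0.2 kg, lying on the bench. Origin on its axis at mid-grip, 8.5 mm up as it lies; x runs towards the thin end, z up. Along x: head, 16 mm across, -82 to -62; round neck, 14 mm across, to -33; octagonal grip, 17 mm across flats (flats at top, bottom and sides), to +33; round neck, 14 mm, to +60; taper; 6 mm pin, +73 to +110.
- punch_tip (a point): End of the punch's 6 mm pin, on the axis, 110 mm from punch along its x.
- charger: Battery charger, fixed, grey case, 200 mm deep, 250 wide, 150 high (handle to 190). Origin under its centre, x from front to back, z up. The front is upright to z = 30, then slopes back from x = -100, z = 30 to x = -10, z = 150: its normal rises 37 degrees above level. On the slope, seen from the front: the reset's black collar upper left, 4 lamps, meter upper right, rocker and knob below.
- reset_mouth (a point): Centre of the rim of the reset button's round collar (25 mm across, 5 mm proud of the panel). z points straight out of the hole, square to the panel; x up the slope. The hole is 14 mm across (15 in the collar). The 11 mm button lies in it, its face 23 mm below this rim when out, 28 mm when fully down. The pin fits only if within about 15 degrees of the hole's axis.
- reset_face (a point): Centre of the reset button's face; moves with it. Same axes as reset_mouth.
- reset (a joint): Travel of the reset button in m: 0 out, 0.005 fully down. Its spring takes 1 N to start and 5 N at full travel, and pushes it out again when let go.
- rack: Tool rack, fixed. Two aluminium rails along its y, 236 mm long, at x = -46 and +46 mm, tops 52 mm up, open between; steel end cheeks at y = -114 and +114. Origin on the bench under its centre, z up. Pairs of spring clips stand on the rails (one clip on each) at y = -72, 0 and +72 in changing order: two hold a chisel and a centre punch, one is empty.
- clips_free: The empty pair of clips, fixed on the rack; origin on the rail tops (z = 52 mm) midway between its two clips, axes as clips_free_seat. The clips stand at x = -46 and +46 mm, 14 mm wide along x, and take the punch's two round necks. The tools beside it are 72 mm or more away, axis to axis, at the height of the seat.
- clips_free_seat (a point): Where the middle of the punch's grip comes to lie in the empty clips, 60.5 mm above the bench. x from clip to clip, the lie of a seated punch (either way round); y along the rails; z up. The jaws' flared mouth is 20 mm wide, 13 mm above this point, and narrows to 8 mm at 6 mm above it. Pressing the punch down through both clips takes about 8 to 14 N in all; they snap shut over the necks.
- chisel: Cold chisel in its clips on the rack; loose, leave it there. Grip, necks and axes as the pin punch.
- centre_punch: Centre punch, 168 mm long, in its clips on the rack; loose, leave it there. Grip, necks and axes as the pin punch.
- dish: Steel parts dish, 124 mm across, 30 mm high, loose bystander; origin under its centre.
- socket: Deep spark-plug socket on end, 32 mm across, 78 mm high, loose bystander; origin under its centre.
- spray: Plain spray can, 66 mm across, 190 mm high, loose bystander; origin under its centre.
- wrench: Wrench, 200 mm long, flat on the bench, loose bystander; origin near its middle, x along it.
- hammer: Hammer, 300 mm long, lying on the bench, loose bystander; origin near its middle, x along it.
- tape: Black tape measure, 70 x 66 x 36 mm, loose bystander; origin under its centre.
Things that resemble listed ones, but are neither listed nor needed, are in the scene too. What is shaped like the punch but green is not meant.

How it is judged:
On the way:
1. the punch's tip holds the reset button down (at least 4 of its 5 mm) for 0.7 s (value of joint reset above 0.004 m and contact force between punch and reset above 0.5 N and distance between punch_tip and reset_face below 0.008 m), for 0.7 s.
At the end, for the whole second after the job is handed in: The punch lies home in the empty pair of clips, either way round: the middle of its grip within 8 mm lengthways, 3 mm sideways and 2.5 mm in height (3 mm below) of the seat, its axis within 0.05 rad of the clips' line, at rest and released; the reset button has sprung out again (within 1 mm) (x of punch in the frame of clips_free_seat between -0.008 and 0.008 m and y of punch in the frame of clips_free_seat between -0.003 and 0.003 m and z of punch in the frame of clips_free_seat between -0.003 and 0.0025 m and angle between the x axis of punch and the x axis of clips_free_seat, either way round below 0.05 rad and linear speed of punch below 0.02 m/s and value of joint reset below 0.001 m); the robot touches nothing.
It fails at once if the chisel or the centre punch is shifted by more than 10 mm in its clips (distance of any of chisel, centre_punch from where it was at the start of the episode above 0.01 m).
It fails at once if another thing on the bench is moved by more than 30 mm (distance of any of dish, socket, spray, wrench, hammer, tape from where it was at the start of the episode above 0.03 m).
It also fails if it takes over 54 s, if anything falls off the work surface, if the arm or the gripper's body presses on something with over 40 N, if the wrist force passes 120 N, or if a joint passes its speed limit or range.

ROBOT

A 7-joint arm with a two-finger parallel gripper is mounted at the origin on the work surface. World frame = base frame: x ahead of the robot, y to its left, z up, the work surface at z = 0. Lengths are in m, angles in rad, forces in N, time in s.
With the tool pointing down it reaches from about 0.425 to 0.925 m from the base axis. Payload 6.8 kg.
Tool frame: the origin (TCP) lies at the very end of the fingers, on their centre line; the grasp point (between the pads) lies 19 mm behind it (tcp_to_grasp is the distance from the TCP to the grasp point, in m); z points along the fingers, y is the direction in which the jaws open and shut (so a half turn about z gives the same grasp; the last joint's range is limited). The gripper opens to 85 mm and grips with 20 to 120 N. Pads are 22 mm wide; open, the fingers measure 114 mm over their backs; the gripper's body (76 mm by 85 mm) begins 54 mm behind the grasp point. The pads swing forward as they close: fully open they stand 13 mm farther back than shut.
Start: joints at [-1.216, 0.477, 0.022, 1.555, -0.011, 1.109, -0.083], TCP at [0.301, 0.604, 0.231] pointing down, gripper open.
Joint ranges: [-2.96, 2.96], [-0.34, 2.1], [-1.41, 1.46], [0.24, 2.44], [-1.37, 4.51], [0.17, 1.92], [-2.96, 2.96]. Speed limits (rad/s): [2.39, 2.39, 3.14, 3.14, 3.14, 3.14, 3.14].

INTERFACE

Orientations are given as a unit quaternion [w, x, y, z].
In Python, from station import * gives the robot as it stands.
- The arm moves only by the tool apply_moves, never from a script. Its argument "increments" is one flat list of numbers, 5 for each row, row after row: the finger opening in mm, from 0 to 85.4, then the shift along the tool's x, y, z in mm, then the turn about the tool's z in degrees. In form: [claw, tx, ty, tz, roll, claw, tx, ty, tz, roll, ...]. A call has 1 to 12 rows; each row shifts and turns the pose as measured when the row begins, along the tool's axes as they then stand; what a row does not reach is not made up. A row lasts 1/8 s, in which the tool goes at most 62.5 mm and 10.7 degrees, less where a joint would pass 70% of its speed; a pose out of reach is approached as far as the arm can. A call with a gripper value outside its range is refused whole. The fingers move at their own pace and stop on an object; "squeeze" is the grip in N (left out, the last holds). Time passes only in rows, so rows that do not move let the fingers close. It gives the time, the measured TCP pose, the force and the opening at its end, in the units of the state.
- get_obs(): the state, without advancing time (a new reading comes with each control period).
- read_camera(name): name is "scene" or "top" or "wrist"; returns (picture, depth): 420x560x3 uint8, blue, green, red; 420x560 float32, m along the optical axis (not along the pixel's ray), 0 where there is no reading.
- get_calibration(name): a dict with "mtx" (3x3 intrinsics, pixels), "camera_from_world" (4x4, takes a point from world to camera coordinates); the wrist camera has in their place "T_tool_cam" (4x4, takes a point from camera to tool coordinates, whose origin is the TCP and whose axes are the flange's). Camera axes: x right, y down, z forward; pixel columns grow to the right and rows downward; lengths in m; the calibration is good to about 2 mm. The wrist camera is an equidistant fisheye: a pixel r from the principal point sees the ray r / f radians off the axis. A picture is of the moment at which its call begins: read the wrist's pose just before it. get_calibration takes no time and is no camera call.
- hand_in(): hands the job in, once; it reports no verdict.
Trained networks look in the newest picture that a camera, given by its name, has taken for a name from the list of things; names that differ only in an ending like _2 or _b are one class to them, and where a whole thing is asked for, a point or a joint stands for the part that bears it (a point fixed in the world has none). Each returns a list of dicts, best first, with "p" (0 to 1); they miss things now and then, are a little off and sometimes report something else, mostly with a low value. They report only what shows in the picture. A call takes as long as a camera call. They do not tell look-alikes from the thing itself.
- outline_of(camera, thing): "pixels" (420x560 bool, what is visible of it) and "extent" ([centre column, centre row, width, height] in pixels, round what is visible of it).
The state is a dict: "t": time; "q": joint angles; "joint_vel": joint speeds; "joint_torque": joint torques, N m; "eef_pos": TCP position; "tool_rot": TCP orientation; "contact_force": force on the tool from outside, world axes, zero at the start; "torque": the same for the moment, N m; "gripper_width": opening from 0.0 (shut) to 1.0 (fully open).
Only numpy, scipy, OpenCV 4.12 (cv2) and the standard library are available. Lean on these libraries where they do the work, as an engineer would, in place of code of your own. Each camera call takes 0.05 s, during which the arm holds its last target.

## Working session

There is one attempt and no reset: what is moved stays moved. The work goes in short steps, Python scripts to look and compute and a tool call to move; the robot and the scene stay as the last step left them, time stands still between calls to the robot, and variables do not carry over. Pictures are saved under pics/ and viewed, and the job is handed in when it is done.

Besides the shell and the picture viewer there is one more tool, called as name(argument=value, ...) on one line, values as JSON. apply_moves: Moves the arm, as the interface text tells. Its arguments: {"type":"object","properties":{"increments":{"type":"array"},"squeeze":{"type":"number"}},"required":["increments"]}

```bash
ls; mkdir -p pics; python3 - <<'E'
from station import *
import cv2,numpy as np
o=get_obs(); print(o)
for n in ["scene","top","wrist"]:
    im,d=read_camera(n); cv2.imwrite(f"pics/{n}0.png",im); np.save(f"pics/{n}0.npy",d)
    print(n,get_calibration(n))
E
```

```text
pics
{'t': 0.0, 'q': array([-1.21611715,  0.47781377,  0.02236189,  1.55647656, -0.01152264,
        1.10931395, -0.0830799 ]), 'joint_vel': array([ 0.00020825,  0.00094821, -0.00111775, -0.00174964,  0.00093461,
        0.00053326, -0.00050217]), 'joint_torque': array([-3.87600539e-04, -5.96449077e+01,  1.60789825e+00, -2.81181407e+01,
        1.24704026e-02,  9.47870139e-03, -1.08855065e-05]), 'eef_pos': array([0.30109315, 0.60344231, 0.23030639]), 'tool_rot': array([-1.51675277e-04,  2.29324521e-01,  9.73349566e-01, -9.29343754e-04]), 'contact_force': array([0.14143393, 0.35799993, 0.57346003]), 'torque': array([-0.02706768, -0.01880813, -0.01343412]), 'gripper_width': 0.9966200901316887}
scene {'mtx': array([[424.42290976,   0.        , 282.60321296],
       [  0.        , 424.42290976, 208.0426185 ],
       [  0.        ,   0.        ,   1.        ]]), 'camera_from_world': array([[ 0.55030921,  0.83494396, -0.00532616, -0.34522476],
       [ 0.58848679, -0.3923794 , -0.70690996, -0.23903568],
       [-0.59232008,  0.38588469, -0.70728349,  1.71827939],
       [ 0.        ,  0.  
[... 295 characters left out ...]
0.99662212,  0.0195808 , -0.07975557,  0.52731764],
       [ 0.07930671, -0.02272048, -0.9965913 ,  1.39862499],
       [ 0.        ,  0.        ,  0.        ,  1.        ]])}
wrist {'mtx': array([[325.1922621 ,   0.        , 278.9737957 ],
       [  0.        , 325.1922621 , 212.77126994],
       [  0.        ,   0.        ,   1.        ]]), 'T_tool_cam': array([[-1.42448388e-04, -9.44631160e-01, -3.28134045e-01,
         8.54594696e-02],
       [ 9.99999877e-01,  2.12262564e-05, -4.95222474e-04,
        -5.00124588e-04],
       [ 4.74767637e-04, -3.28134075e-01,  9.44631041e-01,
        -1.41683458e-01],
       [ 0.00000000e+00,  0.00000000e+00,  0.00000000e+00,
         1.00000000e+00]])}
```

View pics/scene0.png

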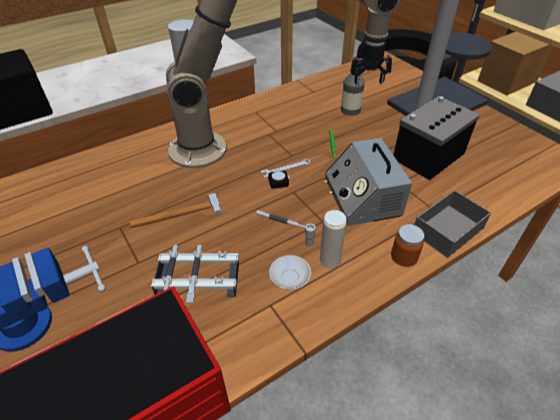

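View pics/top0.png

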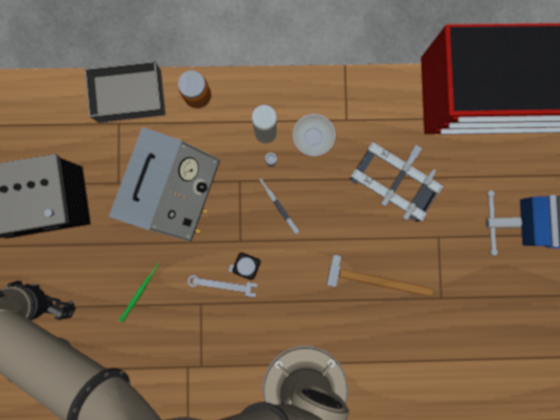

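View pics/wrist0.png

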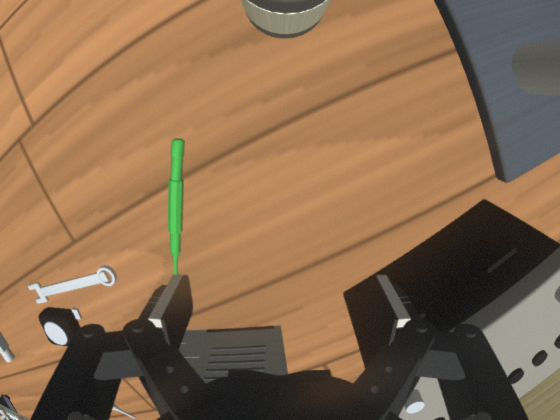

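The bare-steel punch is at top (278,205), the green look-alike at top (140,293). Two further punch-shaped tools are on the rack near (400,178). Next I measure.

```bash
cat > h.py <<'E'
from station import *
import numpy as np, cv2
from scipy.spatial.transform import Rotation as R
def Rq(q): return R.from_quat([q[1],q[2],q[3],q[0]]).as_matrix()
def rays(cal,uv):
    K=cal["mtx"]; uv=np.atleast_2d(uv).astype(float)
    return np.c_[(uv[:,0]-K[0,2])/K[0,0],(uv[:,1]-K[1,2])/K[1,1],np.ones(len(uv))]
def unproj(cam,uv,d):  # d depth
    c=get_calibration(cam); T=np.linalg.inv(c["camera_from_world"])
    p=rays(c,uv)*np.asarray(d).reshape(-1,1); return p@T[:3,:3].T+T[:3,3]
def atz(cam,uv,z):
    c=get_calibration(cam); T=np.linalg.inv(c["camera_from_world"])
    r=rays(c,uv)@T[:3,:3].T; o=T[:3,3]; return o+r*((z-o[2])/r[:,2])[:,None]
def wpose(o):
    T=np.eye(4); T[:3,:3]=Rq(o["tool_rot"]); T[:3,3]=o["eef_pos"]; return T@get_calibration("wrist")["T_tool_cam"]
def wray(uv):
    K=get_calibration("wrist")["mtx"]; uv=np.atleast_2d(uv).astype(float)
    x=(uv[:,0]-K[0,2])/K[0,0]; y=(uv[:,1]-K[1,2])/K[1,1]; r=np.hypot(x,y)+1e-12
    return np.c_[np.sin(r)*x/r,np.sin(r)*y/r,np.cos(r)]
def watz(T,uv,z):
    r=wray(uv)@T[:3,:3].T; o=T[:3,3]; return o+r*((z-o[2])/r[:,2])[:,None]
def wunproj(T,uv,d):
    r=wray(uv); p=r*(np.asarray(d).reshape(-1,1)/r[:,2:]); return p@T[:3,:3].T+T[:3,3]
def wproj(T,P):
    Ti=np.linalg.inv(T); p=np.atleast_2d(P)@Ti[:3,:3].T+Ti[:3,3]
    th=np.arctan2(np.hypot(p[:,0],p[:,1]),p[:,2]); ph=np.arctan2(p[:,1],p[:,0]); K=get_calibration("wrist")["mtx"]
    return np.c_[K[0,2]+K[0,0]*th*np.cos(ph),K[1,2]+K[0,0]*th*np.sin(ph)]
def proj(cam,P):
    c=get_calibration(cam); T=c["camera_from_world"]; p=np.atleast_2d(P)@T[:3,:3].T+T[:3,3]
    q=p@c["mtx"].T; return q[:,:2]/q[:,2:]
E
python3 - <<'E'
from h import *
for cam in ["top","scene"]:
    im,d=read_camera(cam)
    for n in ["punch","reset_mouth","reset","charger","clips_free","rack","chisel","centre_punch"]:
        for r in outline_of(cam,n)[:3]:
            m=r["pixels"]; v,u=np.nonzero(m); 
            if len(u)==0: continue
            dd=d[v,u]; ok=dd>0; P=unproj(cam,np.c_[u,v][ok],dd[ok])
            P0=P.mean(0); pc=np.linalg.svd(P-P0,full_matrices=False)[2][0] if len(P)<20000 else 0
            print(cam,n,round(r["p"],2),np.round(r["extent"]),P0.round(3),np.round(pc,3),P.min(0).round(3),P.max(0).round(3))
im=cv2.imread("pics/top0.png"); 
a=cv2.resize(im[165:245,230:330],None,fx=6,fy=6,interpolation=cv2.INTER_CUBIC); cv2.imwrite("pics/c_punch.png",a)
a=cv2.resize(im[120:250,100:230],None,fx=4.5,fy=4.5,interpolation=cv2.INTER_CUBIC); cv2.imwrite("pics/c_chg.png",a)
a=cv2.resize(im[130:230,335:455],None,fx=5,fy=5,interpolation=cv2.INTER_CUBIC); cv2.imwrite("pics/c_rack.png",a)
E
```

```text
top punch 0.67 [136. 295.  39.  57.] [0.271 0.475 0.014] [-0.835  0.551  0.002] [ 0.205  0.424 -0.004] [0.349 0.522 0.022]
top punch 0.57 [284. 212.  31.  46.] [0.506 0.05  0.013] [-0.831 -0.556 -0.006] [ 0.447  0.008 -0.006] [0.568 0.094 0.023]
top reset_mouth 0.98 [164. 186. 112. 114.] [0.577 0.365 0.121] [-0.948  0.318 -0.032] [ 0.43   0.234 -0.005] [0.76  0.558 0.197]
top reset 0.67 [421. 194.  33.  45.] [ 0.549 -0.336  0.063] [-0.82   0.565  0.086] [ 0.481 -0.402 -0.004] [ 0.623 -0.287  0.078]
top reset 0.6 [395. 182.  90.  82.] [ 0.587 -0.274  0.04 ] [-0.553 -0.833  0.003] [ 0.472 -0.417 -0.007] [ 0.713 -0.144  0.079]
top charger 0.68 [165. 185. 106. 113.] [0.577 0.365 0.12 ] [-0.964  0.258 -0.067] [ 0.43   0.233 -0.007] [0.766 0.537 0.197]
top clips_free 0.56 [377. 167.  26.  35.] [ 0.63  -0.218  0.063] [-0.837  0.548 -0.011] [ 0.578 -0.25   0.049] [ 0.672 -0.179  0.081]
top rack 0.77 [394. 182.  91.  78.] [ 0.585 -0.274  0.041] [-0.555 -0.832 -0.013] [ 0.473 -0.4   -0.004] [ 0.696 -0.144  0.071]
top rack 0.62 [399. 176.  37.  62.] [ 0.604 -0.285  0.067] [-0.83   0.557  0.022]
[... 773 characters left out ...]
4] [ 0.314  0.119 -0.007] [0.765 0.656 0.191]
scene charger 0.62 [368. 182.  85.  87.] [0.615 0.349 0.099] [ 0.971 -0.195 -0.14 ] [ 0.314  0.123 -0.008] [0.758 0.669 0.191]
scene rack 0.74 [196. 276.  90.  44.] [ 0.594 -0.273  0.041] [ 0.58   0.814 -0.014] [ 0.474 -0.404 -0.001] [ 0.704 -0.145  0.073]
scene chisel 0.7 [194. 273.  17.  59.] [ 0.617 -0.293  0.065] [ 0.831 -0.555 -0.032] [ 0.522 -0.341  0.057] [ 0.685 -0.229  0.072]
scene chisel 0.62 [290. 272.  40.  34.] [ 0.723 -0.037  0.014] [ 0.478  0.878 -0.004] [ 0.668 -0.105 -0.005] [0.791 0.035 0.033]
scene centre_punch 0.79 [172. 267.  12.  40.] [ 0.548 -0.333  0.065] [ 0.831 -0.556 -0.005] [ 0.479 -0.378  0.056] [ 0.613 -0.286  0.071]
```

View pics/c_punch.png

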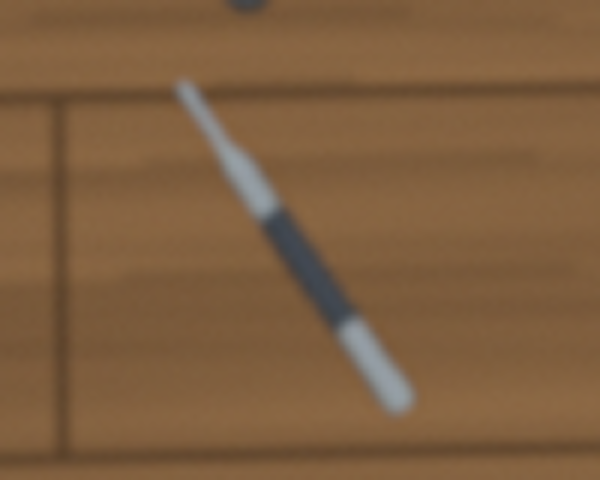

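View pics/c_chg.png

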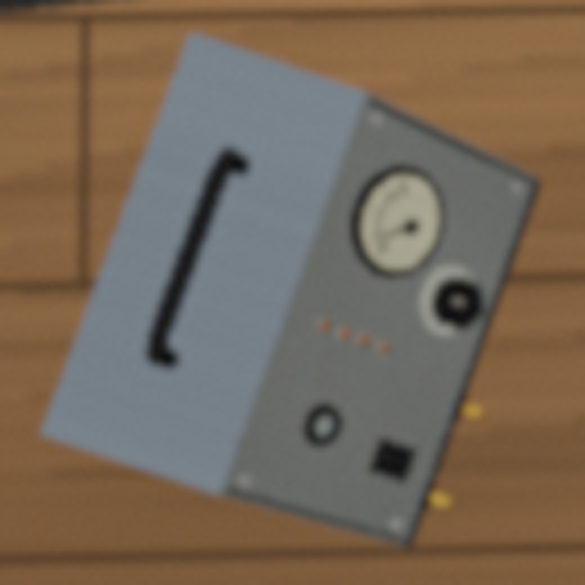

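View pics/c_rack.png

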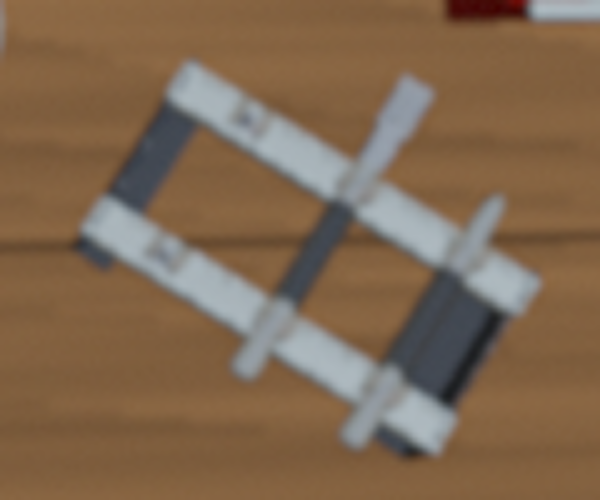

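```bash
python3 - <<'E'
from h import *
d=np.load("pics/top0.npy")
# punch
p=atz("top",[[260.3,179.2],[296.7,232.5]],0.0085); print("tip,head",p.round(4)); ax=p[0]-p[1]; L=np.linalg.norm(ax); ax/=L
print("L",L,"mid",(p[1]+ax*0.082).round(4),(p[0]-ax*.110).round(4),"az",np.degrees(np.arctan2(ax[1],ax[0])))
# panel polygon (crop coords)
poly=np.array([[372,115],[530,190],[405,530],[240,480]])/4.5+[100,120]
m=np.zeros((420,560),np.uint8); cv2.fillPoly(m,[poly.round().astype(int)],1); v,u=np.nonzero(m); P=unproj("top",np.c_[u,v],d[v,u])
for i in range(6):
    c=P.mean(0); n=np.linalg.svd(P-c,full_matrices=False)[2][2]; n*=np.sign(n[2]); r=(P-c)@n; P=P[np.abs(r)<max(.003,1.5*r.std())]
print("n",n.round(4),"elev",np.degrees(np.arcsin(n[2])),"az",np.degrees(np.arctan2(n[1],n[0])),len(P),r.std(),"c",c.round(4))
cr=get_calibration("top"); T=np.linalg.inv(cr["camera_from_world"])
uv=np.array([[323,425]])/4.5+[100,120]; ray=(rays(cr,uv)@T[:3,:3].T)[0]; o=T[:3,3]
print("mouth",o+ray*(((c+n*.005-o)@n)/(ray@n)))
# charger edges: top edge line corners z=.15
q=np.array([[192,33],[370,95],[228,495],[42,432]])/4.5+[100,120]; Q=atz("top",q,.15); print("top corners",Q.round(4))
e=Q[1]-Q[2]; print("edge az",np.degrees(np.arctan2(e[1],e[0])), np.linalg.norm(e), np.linalg.norm(Q[0]-Q[1]))
# clips
uv=np.array([[250,117],[165,252]])/5+[335,130]; C=atz("top",uv,.068); print("clips",C.round(4),np.linalg.norm(C[0]-C[1]),"mid",C.mean(0).round(4)); e=C[0]-C[1]; print(np.degrees(np.arctan2(e[1],e[0])))
# depth-based check of rails
v,u=np.nonzero((d>0)); 
x=unproj("top",np.c_[u,v],d[v,u]); s=(x[:,0]>.45)&(x[:,0]<.73)&(x[:,1]>-.43)&(x[:,1]<-.12)&(abs(x[:,2]-.052)<.004); print("rail ctr",x[s].mean(0).round(4), cv2.minAreaRect((x[s][:,:2]*1000).astype(np.float32)))
E
```

```text
tip,head [[0.6032 0.1154 0.0085]
 [0.4455 0.0125 0.0085]]
L 0.18836400904653844 mid [0.5142 0.0573 0.0085] [0.5111 0.0553 0.0085] az 33.106530276124374
n [-0.2794 -0.7529  0.5958] elev 36.57052478108758 az -110.36019678705847 2009 0.0014899140463185835 c [0.5494 0.3211 0.0885]
mouth [0.49874688 0.35154328 0.1116058 ]
top corners [[0.7284 0.4194 0.15  ]
 [0.6898 0.3155 0.15  ]
 [0.4569 0.3982 0.15  ]
 [0.4955 0.5051 0.15  ]]
edge az -19.558982717604568 0.2471103988251538 0.11085972621660026
clips [[ 0.6624 -0.24    0.068 ]
 [ 0.5864 -0.1891  0.068 ]] 0.09147234416588283 mid [ 0.6244 -0.2146  0.068 ]
-33.833455059741965
rail ctr [ 0.5899 -0.2718  0.0525] ((632.43408203125, -304.5887145996094), (235.4485626220703, 268.7581787109375), 56.41465377807617)
```

```bash
cat >> h.py <<'E'
def toolaz(o=None):
    o=o or get_obs(); M=Rq(o["tool_rot"]); return np.degrees(np.arctan2(M[1,0],M[0,0]))
def plan(tgt,az,claw,maxs=50,maxr=9,N=None,start=None):
    """tool assumed straight down; prints rows"""
    o=get_obs(); M=Rq(o["tool_rot"]); p=o["eef_pos"] if start is None else np.array(start[:3],float)
    a=toolaz(o) if start is None else start[3]
    tgt=np.array(tgt,float); da=(az-a+180)%360-180; D=tgt-p
    n=N or int(max(1,np.ceil(np.linalg.norm(D)*1000/maxs),np.ceil(abs(da)/maxr)))
    rows=[]
    for i in range(n):
        t=np.radians(a); X=np.array([np.cos(t),np.sin(t),0]); Y=np.array([np.sin(t),-np.cos(t),0])
        s=(D*1000)/n; rows.append([claw,round(float(s@X),1),round(float(s@Y),1),round(float(-s[2]),1),round(-da/n,2)]); a+=da/n
    print("n",n,"tilt z",M[:,2].round(4),"pos",p.round(4),"az",round(toolaz(o),2))
    for r in rows: print(", ".join(str(x) for x in r)+",")
    return (*tgt,az)
E
python3 - <<'E'
from h import *
s=plan([0.50,0.05,0.20],33,85,maxs=55,maxr=10.6)
E
```

```text
n 12 tilt z [ 0.e+00  1.e-04 -1.e+00] pos [0.3014 0.604  0.2313] az 153.48
85, -35.4, -33.9, 2.6, 10.04,
85, -40.8, -27.2, 2.6, 10.04,
85, -44.9, -19.7, 2.6, 10.04,
85, -47.7, -11.6, 2.6, 10.04,
85, -49.0, -3.1, 2.6, 10.04,
85, -48.7, 5.5, 2.6, 10.04,
85, -47.0, 13.9, 2.6, 10.04,
85, -43.9, 21.9, 2.6, 10.04,
85, -39.4, 29.2, 2.6, 10.04,
85, -33.7, 35.6, 2.6, 10.04,
85, -27.0, 41.0, 2.6, 10.04,
85, -19.4, 45.0, 2.6, 10.04,
```

apply_moves(increments=[85, -35, -34, 2, 10, 85, -41, -27, 2, 10, 85, -45, -20, 2, 10, 85, -48, -12, 2, 10, 85, -49, -3, 3, 10, 85, -49, 5, 3, 10, 85, -47, 14, 3, 10, 85, -44, 22, 3, 10, 85, -39, 29, 3, 10, 85, -34, 36, 3, 10, 85, -27, 41, 3, 10, 85, -19, 45, 3, 10], squeeze=60)

```text
t: 2.55
eef_pos: [0.4911, 0.0334, 0.1986]
tool_rot: [-0.004, 0.966, 0.259, 0.004]
contact_force: [1.3, 0.8, 0.0]
gripper_width: 0.994
```

```bash
cat > m1.py <<'E'
from h import *
import sys
o=get_obs(); T=wpose(o); im,d=read_camera("wrist"); n=sys.argv[1]
cv2.imwrite(f"pics/{n}.png",im); np.save(f"pics/{n}.npy",d); np.save(f"pics/{n}_T.npy",T)
print(o["t"],o["eef_pos"],toolaz(o),o["q"].round(2))
E
python3 m1.py w1; python3 - <<'E'
from h import *
for r in outline_of("wrist","punch"):
    print(r["p"],r["extent"])
E
```

```text
2.55 [0.49110163 0.03335047 0.19857368] 30.03217932028452 [-0.74  0.24  0.65  2.05 -0.19  0.9  -1.03]
0.9 [272.2, 143.3, 25.0, 186.6]
```

View pics/w1.png

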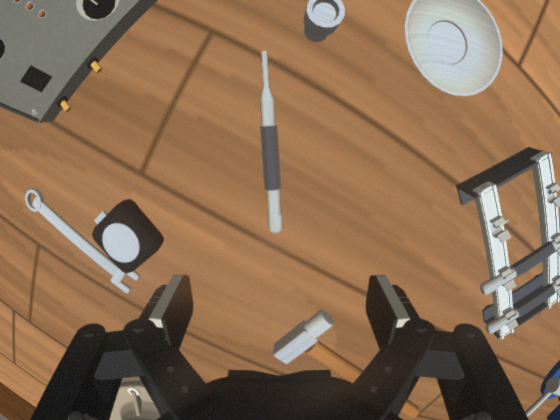

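The wrist view shows the bare-steel punch, pin end at (265,53) and head at (276,232). It has a dark grip and is not green, so it is the one meant. I fit its pose from the outline.

```bash
cat > fitp.py <<'E'
from h import *
import sys
T=np.load(f"pics/{sys.argv[1]}_T.npy"); z=float(sys.argv[2]) if len(sys.argv)>2 else 0.0085
best=None
r=outline_of("wrist","punch")[0]; v,u=np.nonzero(r["pixels"]); P=watz(T,np.c_[u,v],z)
c=P[:,:2].mean(0); a=np.linalg.svd(P[:,:2]-c,full_matrices=False)[2][0]
s=(P[:,:2]-c)@a
w=P[:,:2]@np.array([-a[1],a[0]])
# thin end: width small
lo=w[s<s.min()+.03].std(); hi=w[s>s.max()-.03].std()
if lo<hi: a=-a; s=-s
tip=c+a*s.max(); head=c+a*s.min()
print("p",r["p"],"L",np.ptp(s),"az",np.degrees(np.arctan2(a[1],a[0])),"mid by tip",tip-a*.11,"by head",head+a*.082)
E
python3 fitp.py w1; python3 - <<'E'
from h import *
o=get_obs()
s=plan([0.513,0.0565,0.10],33.0,85)
E
```

```text
p 0.9 L 0.19295691948568466 az 33.05699604859136 mid by tip [0.51241616 0.057883  ] by head [0.51161414 0.05736103]
n 3 tilt z [ 0.0048  0.0082 -1.    ] pos [0.491  0.032  0.1985] az 30.04
85, 10.4, -3.4, 32.8, -0.99,
85, 10.5, -3.2, 32.8, -0.99,
85, 10.5, -3.1, 32.8, -0.99,
```

apply_moves(increments=[50, 11, -4, 46, -1, 50, 11, -3, 46, -1, 50, 10, -3, 46, -1, 50, 0, 0, 0, 0])

```text
t: 3.2
eef_pos: [0.5162, 0.0656, 0.0588]
tool_rot: [-0.005, 0.957, 0.29, 0.006]
contact_force: [0.6, -0.6, 0.7]
gripper_width: 0.583
```

```bash
python3 m1.py w2;python3 fitp.py w2; python3 - <<'E'
from h import *
s=plan([0.512,0.0575,0.005],33.0,50,maxs=25)
E
```

```text
3.2 [0.51617366 0.0655552  0.05878021] 33.76670750660196 [-0.62  0.51  0.48  2.09 -0.42  0.62 -0.83]
p 0.59 L 0.19579130872407835 az 33.58193681831384 mid by tip [0.5125722  0.05760149] by head [0.50941367 0.05550441]
n 3 tilt z [ 0.0142  0.0149 -0.9998] pos [0.5185 0.0646 0.0621] az 33.63
50, -3.1, 0.8, 19.0, 0.21,
50, -3.1, 0.8, 19.0, 0.21,
50, -3.1, 0.8, 19.0, 0.21,
```

View pics/w2.png

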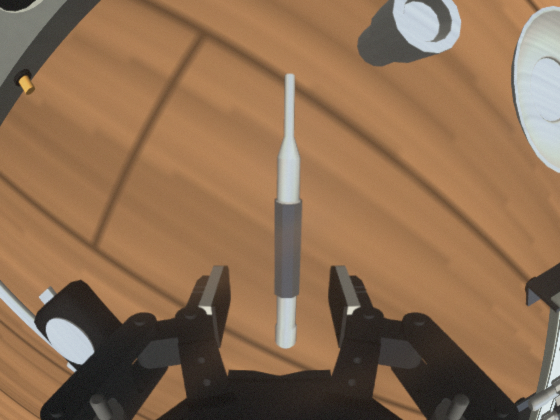

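apply_moves(increments=[50, -4, 0.5, 19, 0, 50, -4, 0.5, 19, 0, 50, -3, 0.5, 16, 0, 50, 0, 0, 0, 0])

```text
t: 3.8
eef_pos: [0.5163, 0.0592, 0.0151]
tool_rot: [-0.005, 0.957, 0.289, 0.016]
contact_force: [-0.7, -0.9, 0.5]
gripper_width: 0.583
```

```bash
python3 - <<'E'
from h import *
o=get_obs();print(o["t"],o["joint_vel"].round(3))
s=plan([0.512,0.0575,0.004],33.0,50,maxs=25)
E
```

```text
3.8 [-0.01  -0.036  0.018 -0.017  0.008  0.008 -0.007]
n 1 tilt z [ 0.0278  0.0198 -0.9994] pos [0.5163 0.0592 0.0151] az 33.66
50, -4.5, -1.0, 11.1, 0.66,
```

apply_moves(increments=[50, -4, -1, 6, 0, 50, -1, 0, 5, 0.5, 50, 0, 0, 0, 0])

```text
t: 4.18
eef_pos: [0.513, 0.0577, 0.0052]
tool_rot: [-0.006, 0.958, 0.285, 0.018]
contact_force: [0.0, 0.5, 0.4]
gripper_width: 0.581
```

```bash
python3 - <<'E'
from h import *
s=plan([0.512,0.0575,0.004],33.0,50,maxs=25)
E
```

```text
n 1 tilt z [ 0.0309  0.0209 -0.9993] pos [0.513  0.0577 0.0052] az 33.12
50, -0.9, -0.4, 1.2, 0.12,
```

apply_moves(increments=[10, 0, 0, 0, 0, 10, 0, 0, 0, 0, 10, 0, 0, 0, 0, 10, 0, 0, 0, 0, 10, 0, 0, -15, 0, 10, 0, 0, -25, 0, 10, 0, 0, 0, 0], squeeze=40)

```text
t: 5.05
eef_pos: [0.5116, 0.0567, 0.0474]
tool_rot: [-0.006, 0.958, 0.285, 0.017]
contact_force: [0.2, 0.5, -1.4]
gripper_width: 0.181
```

```bash
python3 m1.py w3; python3 - <<'E'
from h import *
print(get_obs()["gripper_width"]*85.4, Rq(get_obs()["tool_rot"])[:,2])
E
```

```text
5.05 [0.51155361 0.05672949 0.04735997] 33.1169384921861 [-0.59  0.51  0.47  2.13 -0.45  0.56 -0.79]
15.758522003206714 [ 0.02876809  0.02038919 -0.99937815]
```

View pics/w3.png

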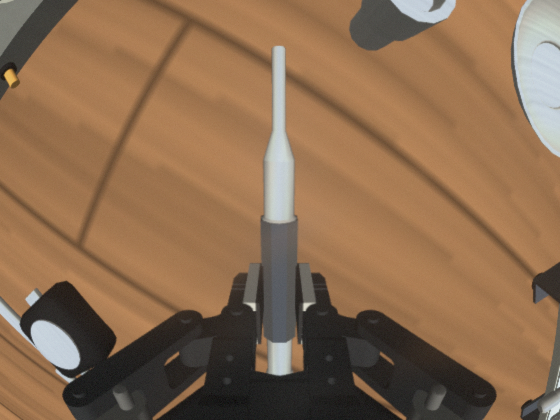

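```bash
python3 - <<'E'
from h import *
s=plan([0.50,0.10,0.23],54.0,10,N=4)
s=plan([0.429,0.469,0.22],160.0,10,maxr=10,start=s)
E
```

```text
n 4 tilt z [ 0.0288  0.0204 -0.9994] pos [0.5108 0.0568 0.0464] az 33.13
10, 3.6, -10.5, -45.9, -5.22,
10, 4.6, -10.1, -45.9, -5.22,
10, 5.5, -9.7, -45.9, -5.22,
10, 6.3, -9.1, -45.9, -5.22,
n 11 tilt z [ 0.0288  0.0204 -0.9994] pos [0.5  0.1  0.23] az 33.13
10, 23.3, -24.9, 0.9, -9.64,
10, 27.2, -20.7, 0.9, -9.64,
10, 30.3, -15.8, 0.9, -9.64,
10, 32.5, -10.5, 0.9, -9.64,
10, 33.8, -5.0, 0.9, -9.64,
10, 34.2, 0.8, 0.9, -9.64,
10, 33.5, 6.5, 0.9, -9.64,
10, 32.0, 12.0, 0.9, -9.64,
10, 29.5, 17.2, 0.9, -9.64,
10, 26.2, 21.9, 0.9, -9.64,
10, 22.2, 26.0, 0.9, -9.64,
```

apply_moves(increments=[10, 4, -10, -46, -5, 10, 5, -10, -46, -5, 10, 5, -10, -46, -5, 10, 6, -9, -46, -6, 10, 23, -25, 0, -10, 10, 27, -21, 0, -10, 10, 30, -16, 0, -10, 10, 32, -11, 0, -10], squeeze=60)

```text
t: 6.1
eef_pos: [0.4597, 0.2306, 0.2326]
tool_rot: [0.002, 0.67, 0.742, 0.013]
contact_force: [1.0, 0.0, -3.0]
gripper_width: 0.173
```

```bash
python3 - <<'E'
from h import *
s=plan([0.429,0.469,0.22],160.0,10,maxr=10)
E
```

```text
n 7 tilt z [ 0.0201  0.0169 -0.9997] pos [0.4597 0.2306 0.2326] az 95.83
10, 34.3, -0.9, 1.8, -9.17,
10, 34.0, 4.6, 1.8, -9.17,
10, 32.9, 9.9, 1.8, -9.17,
10, 30.9, 15.1, 1.8, -9.17,
10, 28.1, 19.8, 1.8, -9.17,
10, 24.6, 24.0, 1.8, -9.17,
10, 20.4, 27.6, 1.8, -9.17,
```

apply_moves(increments=[10, 34, -1, 2, -9, 10, 34, 5, 2, -9, 10, 33, 10, 2, -9, 10, 31, 15, 2, -9, 10, 28, 20, 2, -9, 10, 25, 24, 2, -9, 10, 20, 27, 2, -9, 10, 0, 0, 0, 0])

```text
t: 7.1
eef_pos: [0.419, 0.4768, 0.2109]
tool_rot: [0.002, 0.162, 0.987, 0.005]
contact_force: [-0.3, 0.1, -2.7]
gripper_width: 0.172
```

```bash
python3 m1.py w4; python3 - <<'E'
from h import *
s=plan([0.429,0.469,0.175],160.0,10,maxr=10)
for c in ["top","scene"]:
    im,d=read_camera(c); cv2.imwrite(f"pics/{c}4.png",im)
E
```

```text
7.1 [0.41900706 0.47682203 0.21086745] 161.37588388679137 [-1.    0.42  0.08  1.69 -0.04  1.02  0.33]
n 1 tilt z [ 0.0066  0.0079 -0.9999] pos [0.4199 0.4747 0.2107] az 161.17
10, -10.5, -2.4, 35.7, 1.17,
```

View pics/w4.png

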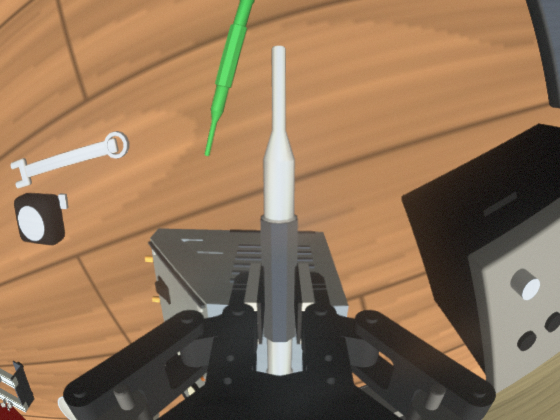

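View pics/top4.png

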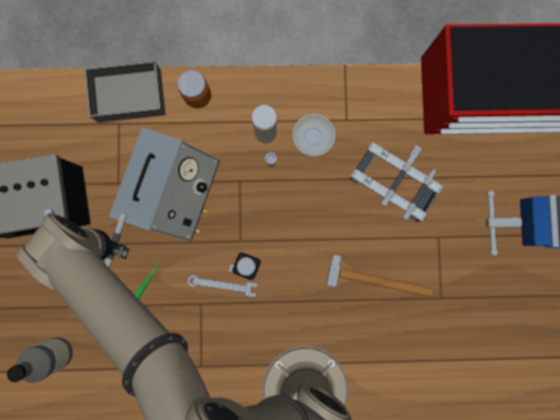

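View pics/scene4.png

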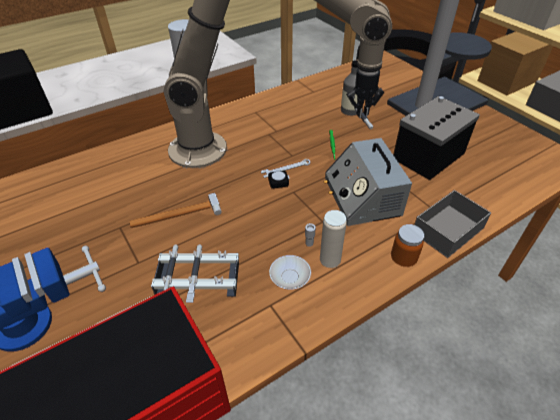

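```bash
python3 - <<'E'
from h import *
d=np.load("pics/top0.npy"); v,u=np.mgrid[150:245,0:100]; v=v.ravel();u=u.ravel(); x=unproj("top",np.c_[u,v],d[v,u]); x=x[x[:,2]>.05]
g=np.array([.429,.469]); r=np.hypot(*(x[:,:2]-g).T); s=(x[:,1]>.47)&~((abs((x[:,:2]-[.59,.42])@[.342,.94])<.11)); y=x[s]; r=r[s]; i=np.argsort(r)[:5]; print(y[i].round(3),r[i].round(3), y[:,2].max())
E
```

```text
[[0.483 0.603 0.187]
 [0.483 0.605 0.179]
 [0.486 0.604 0.179]
 [0.484 0.605 0.165]
 [0.483 0.606 0.186]] [0.145 0.146 0.147 0.147 0.147] 0.20541973343610276
```

apply_moves(increments=[10, -8, -2, 12, 1, 10, -2, 0, 18, 0, 10, 0, 0, 0, 0], squeeze=20)

```text
t: 7.62
eef_pos: [0.4324, 0.4638, 0.1788]
tool_rot: [0.003, 0.178, 0.984, 0.003]
contact_force: [-0.1, 0.3, -2.0]
gripper_width: 0.175
```

```bash
python3 - <<'E'
from h import *
s=plan([0.429,0.469,0.118],160.0,10,maxs=12)
E
```

```text
n 6 tilt z [ 0.008   0.0051 -1.    ] pos [0.4324 0.4638 0.1788] az 159.55
10, 0.8, 0.6, 10.1, -0.08,
10, 0.8, 0.6, 10.1, -0.08,
10, 0.8, 0.6, 10.1, -0.08,
10, 0.8, 0.6, 10.1, -0.08,
10, 0.8, 0.6, 10.1, -0.08,
10, 0.8, 0.6, 10.1, -0.08,
```

apply_moves(increments=[10, 2, 1, 10, 0, 10, 2, 1, 10, 0, 10, 1, 1, 10, 0, 10, 0, 0, 10, 0, 10, 0, 0, 10, 0, 10, 0, 0, 6, 0])

```text
t: 8.38
eef_pos: [0.4292, 0.4716, 0.1239]
tool_rot: [0.004, 0.177, 0.984, 0.006]
contact_force: [-1.5, -0.6, 7.0]
gripper_width: 0.17
```

```bash
python3 m1.py w5; python3 - <<'E'
from h import *
s=plan([0.429,0.469,0.118],160.0,10,maxs=12)
E
```

```text
8.375 [0.42922924 0.47159795 0.1238532 ] 159.5979105786261 [-0.99  0.52  0.08  1.76 -0.05  0.85  0.32]
n 1 tilt z [ 0.01    0.0094 -0.9999] pos [0.429  0.4716 0.1233] az 159.61
10, -0.9, -2.5, 5.3, -0.39,
```

View pics/w5.png

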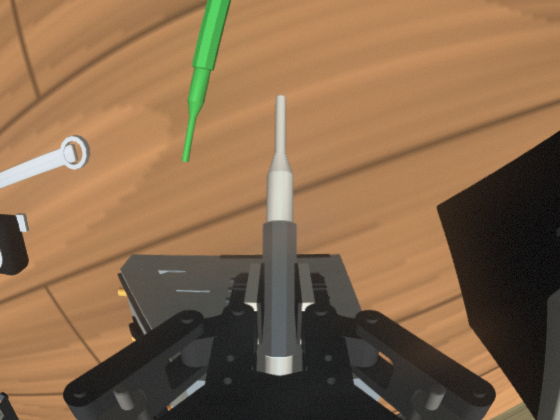

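```bash
cat > ang.py <<'E'
from h import *
import sys
n=sys.argv[1]; T=np.load(f"pics/{n}_T.npy"); d=np.load(f"pics/{n}.npy"); 
# report in tool frame
Tt=get_calibration("wrist")["T_tool_cam"]
r=outline_of("wrist","punch")
if r: print(r[0]["p"],np.round(r[0]["extent"]))
m=np.zeros(d.shape,bool)
if r: m=r[0]["pixels"]
pts=[]
for row in range(60,400,3):
    c=np.nonzero(m[row])[0]
    if len(c)<3: continue
    u=c.mean(); P=wunproj(Tt,[[u,row]],[d[row,int(round(u))]])[0]; pts.append([row,*P*1000,len(c)])
pts=np.array(pts); np.set_printoptions(suppress=True)
print(pts[::4].round(1))
# neck + grip in top side: use pin-with-radius correction: axis radius by x along
M=Rq(get_obs()["tool_rot"]); 
if len(sys.argv)>2:
    a,b=map(float,sys.argv[2:4]); s=(pts[:,0]>=a)&(pts[:,0]<=b); k=np.polyfit(pts[s,1],pts[s,3],1); print("slope deg (tool)",np.degrees(np.arctan(k[0])),"std",np.std(pts[s,3]-np.polyval(k,pts[s,1])))
E
python3 ang.py w5 225 320
```

```text
0.95 [282. 236.  36. 286.]
[[ 96.   90.3   0.1  52.1   7. ]
 [108.   83.2   0.1  47.9   9. ]
 [120.   76.4   0.1  44.3  11. ]
 [132.   70.    0.   38.2   9. ]
 [144.   63.7  -0.2  34.9  10. ]
 [156.   57.8   0.   30.6  13. ]
 [168.   52.2   0.   25.4  21. ]
 [180.   47.    0.   20.2  27. ]
 [192.   41.6  -0.3  16.8  28. ]
 [204.   36.1  -0.5  13.9  27. ]
 [216.   31.3  -0.5   9.7  27. ]
 [228.   26.3  -0.5   6.1  33. ]
 [240.   21.8  -0.5   1.8  33. ]
 [252.   16.4  -0.5  -0.5  33. ]
 [264.   11.4  -0.5  -3.4  29. ]
 [276.    7.1  -0.5  -7.5  29. ]
 [288.    1.5  -0.5  -9.3  29. ]
 [300.   -2.7  -0.3 -13.4  30. ]
 [312.   -8.3  -0.3 -15.6  32. ]
 [324.  -13.2  -0.5 -18.7  33. ]
 [336.  -18.5  -0.5 -21.4  35. ]
 [348.  -22.6  -0.7 -25.6  34. ]
 [360.  -29.8  -1.  -26.8  27. ]
 [372.  -34.5  -0.7 -30.6  26. ]]
slope deg (tool) 31.32517532226904 std 0.6807082540774341
```

apply_moves(increments=[10, 0, 0, 4, 0, 10, 0, 0, 3, 0, 10, 0, 0, 0, 0])

```text
t: 8.85
eef_pos: [0.4289, 0.4743, 0.119]
tool_rot: [0.005, 0.176, 0.984, 0.008]
contact_force: [-3.7, -2.3, 4.6]
gripper_width: 0.175
```

```bash
python3 m1.py w6; python3 ang.py w6 225 320; python3 -c "
from h import *
plan([.429,.469,.12],160,10)"
```

```text
8.85 [0.42887987 0.47434878 0.11895721] 159.6934873599864 [-0.99  0.53  0.08  1.76 -0.05  0.84  0.32]
0.94 [202.  83.  49. 163.]
[[ 60.  120.9 -59.7 100.8  23. ]
 [ 72.  112.  -61.9 103.   19. ]
 [ 84.  102.8 -64.1 102.   17. ]
 [ 96.   93.7 -66.  102.6  19. ]
 [108.   84.5 -68.7 105.7  15. ]
 [120.   75.3 -71.6 106.3   9. ]
 [132.   65.8 -74.4 108.5   7. ]
 [144.   56.5 -76.2 106.1   8. ]
 [156.   46.9 -78.3 107.    9. ]]
n 1 tilt z [ 0.0116  0.0136 -0.9998] pos [0.4289 0.4744 0.1189] az 159.7
10, -2.0, -5.0, -1.1, -0.3,Traceback (most recent call last):
  File "ang.py", line 20, in <module>
    a,b=map(float,sys.argv[2:4]); s=(pts[:,0]>=a)&(pts[:,0]<=b); k=np.polyfit(pts[s,1],pts[s,3],1); print("slope deg (tool)",np.degrees(np.arctan(k[0])),"std",np.std(pts[s,3]-np.polyval(k,pts[s,1])))
                                                                   ~~~~~~~~~~^^^^^^^^^^^^^^^^^^^^^
    raise TypeError("expected non-empty vector for x")
TypeError: expected non-empty vector for x
```

```bash
sed -i 's/^r=outline_of("wrist","punch")$/r=[x for x in outline_of("wrist","punch") if abs(x["extent"][0]-280)<25]/' ang.py; python3 ang.py w6 225 320
```

```text
0.92 [280. 239.  38. 274.]
[[105.   84.9   0.1  56.5   9. ]
 [117.   77.8   0.1  52.    9. ]
 [129.   71.    0.4  47.3  10. ]
 [141.   64.4   0.1  43.2  11. ]
 [153.   58.2   0.   38.4   9. ]
 [165.   52.6   0.   31.9  15. ]
 [177.   47.3  -0.2  25.7  24. ]
 [189.   42.    0.   20.9  27. ]
 [201.   36.1  -0.8  19.2  28. ]
 [213.   31.3  -0.8  13.9  28. ]
 [225.   26.8  -0.5   8.8  33. ]
 [237.   21.6  -0.8   5.8  34. ]
 [249.   17.2  -0.5   1.3  33. ]
 [261.   12.4  -0.7  -2.1  34. ]
 [273.    7.5  -0.3  -5.2  30. ]
 [285.    2.8  -0.3  -8.7  30. ]
 [297.   -2.1  -0.5 -11.7  29. ]
 [309.   -6.8  -0.5 -15.2  31. ]
 [321.  -10.3  -0.5 -20.   31. ]
 [333.  -15.4  -0.7 -22.9  34. ]
 [345.  -20.2  -0.5 -26.2  35. ]
 [357.  -25.5  -0.7 -29.   30. ]
 [369.  -30.7  -0.7 -32.1  28. ]]
slope deg (tool) 36.35800215674423 std 0.6213451543055235
```

```bash
cat > axfit.py <<'E'
from h import *
import sys
from scipy.optimize import least_squares
def fit(n,verbose=True):
    d=np.load(f"pics/{n}.npy"); Tt=get_calibration("wrist")["T_tool_cam"]
    r=[x for x in outline_of("wrist","punch") if abs(x["extent"][0]-280)<25 and x["extent"][3]>150][0]; m=r["pixels"]
    rows=np.nonzero(m[:, 250:310].any(1))[0]; top=rows.min(); pts=[]
    for row in range(top+2,335):
        c=np.nonzero(m[row,240:320])[0]+240
        if len(c)<3: continue
        u=c.mean(); P=wunproj(Tt,[[u,row]],[d[row,int(round(u))]])[0]*1000; pts.append(P)
    pts=np.array(pts)
    # tip ray
    uT=np.nonzero(m[top+2,240:320])[0].mean()+240
    ray=Tt[:3,:3]@wray([[uT,top]])[0]; o=Tt[:3,3]*1000
    def rad(s): return np.interp(s,[-82,-62.1,-62,-33.1,-33,33,33.1,60,73,110],[8,8,7,7,8.5,8.5,7,7,3,3])
    def f(p):
        tx,tz,th=p; a=np.array([np.cos(th),np.sin(th)]); nn=np.array([a[1],-a[0]])
        q=pts[:,[0,2]]-[tx,tz]; s=110+q@a; res=q@nn-rad(s)
        k=110-0  # tip on ray at top end: top edge of tip
        e=np.array([tx,tz])+3*nn; t=(e[1]-o[2])/ray[2]; return np.r_[res, 10*(e[0]-(o[0]+t*ray[0]))]
    z=least_squares(f,[85,60,np.radians(36)],loss="soft_l1")
    tx,tz,th=z.x
    y=np.median(pts[:,1]); k=np.polyfit(pts[:,0],pts[:,1],1)
    print("tip tool(mm)",np.round([tx,np.polyval(k,tx),tz],1),"slope",np.degrees(th).round(2),"yaw slope deg",np.degrees(k[0]).round(2),"rms",np.sqrt(np.mean(f(z.x)[:-1]**2)).round(2),"mid",np.round([tx-110*np.cos(th),tz-110*np.sin(th)],1),"top row",top)
    return np.array([tx,np.polyval(k,tx),tz]),th
if __name__=="__main__": fit(sys.argv[1])
E
python3 axfit.py w6; python3 - <<'E'
from h import *
s=plan([0.428,0.47,0.265],160,10,N=3)
s=plan([0.456,0.234,0.24],70,10,maxs=40,maxr=10,start=s)
E
```

```text
tip tool(mm) [84.4  0.2 61.1] slope 36.06 yaw slope deg 0.49 rms 0.59 mid [-4.5 -3.7] top row 103
n 3 tilt z [ 0.0117  0.0137 -0.9998] pos [0.429  0.4743 0.1188] az 159.7
10, -0.2, -1.5, -48.7, -0.1,
10, -0.2, -1.5, -48.7, -0.1,
10, -0.2, -1.5, -48.7, -0.1,
n 9 tilt z [ 0.0117  0.0137 -0.9998] pos [0.428 0.47  0.265] az 159.7
10, -11.9, -23.6, 2.8, 10.0,
10, -15.8, -21.2, 2.8, 10.0,
10, -19.2, -18.1, 2.8, 10.0,
10, -22.1, -14.5, 2.8, 10.0,
10, -24.3, -10.4, 2.8, 10.0,
10, -25.7, -6.0, 2.8, 10.0,
10, -26.4, -1.5, 2.8, 10.0,
10, -26.2, 3.1, 2.8, 10.0,
10, -25.3, 7.6, 2.8, 10.0,
```

apply_moves(increments=[8, 0, 0, 0, 0, 8, 0, -1, -48, 0, 8, 0, -1, -48, 0, 8, 0, -2, -48, 0, 8, -12, -24, 3, 10, 8, -16, -21, 3, 10, 8, -19, -18, 3, 10, 8, -22, -14, 3, 10, 8, -24, -10, 3, 10, 8, -26, -6, 3, 10, 8, -26, -1, 3, 10, 8, -26, 3, 3, 10], squeeze=100)

```text
t: 10.55
eef_pos: [0.4494, 0.2497, 0.2321]
tool_rot: [0.002, 0.782, 0.623, 0.006]
contact_force: [0.6, -0.4, -3.0]
gripper_width: 0.157
```

```bash
python3 - <<'E'
from h import *
s=plan([0.456,0.234,0.215],70,8,maxs=40,maxr=10)
E
```

```text
n 1 tilt z [ 0.0115  0.0049 -0.9999] pos [0.4494 0.2497 0.2321] az 77.04
8, -13.8, 10.0, 17.1, 7.04,
```

apply_moves(increments=[8, -7, 5, 12, 5, 8, -4, 3, 6, 2, 8, 0, 0, 0, 0])

```text
t: 10.92
eef_pos: [0.455, 0.2329, 0.2122]
tool_rot: [0.002, 0.821, 0.57, 0.005]
contact_force: [-0.4, 0.3, -1.9]
gripper_width: 0.158
```

```bash
python3 m1.py w7; python3 axfit.py w7; python3 - <<'E'
from h import *
s=plan([0.456,0.234,0.215],70,8,maxs=40,maxr=10)
im,d=read_camera("top"); cv2.imwrite("pics/top7.png",cv2.resize(im[120:270,90:240],None,fx=4,fy=4))
im,d=read_camera("scene"); cv2.imwrite("pics/scene7.png",cv2.resize(im[60:240,270:450],None,fx=3.3,fy=3.3))
E
```

```text
10.925 [0.45501739 0.23294685 0.21221043] 69.5305250582939 [-0.97  0.23  0.44  1.99 -0.12  0.93 -0.83]
tip tool(mm) [86.1 -0.4 58.8] slope 34.2 yaw slope deg 0.23 rms 17.71 mid [-4.9 -3. ] top row 99
n 1 tilt z [ 0.0118  0.0031 -0.9999] pos [0.4551 0.2339 0.2128] az 69.61
8, 0.4, 0.8, -2.2, -0.39,
```

View pics/w7.png

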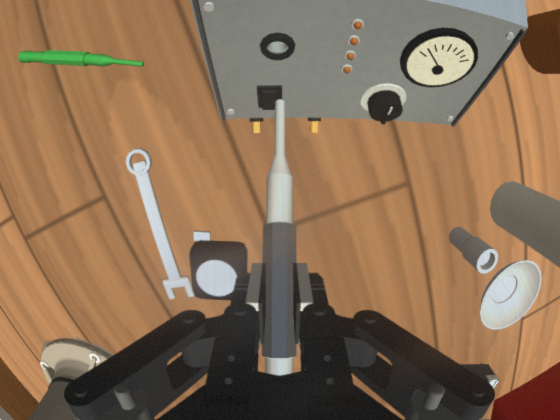

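View pics/scene7.png

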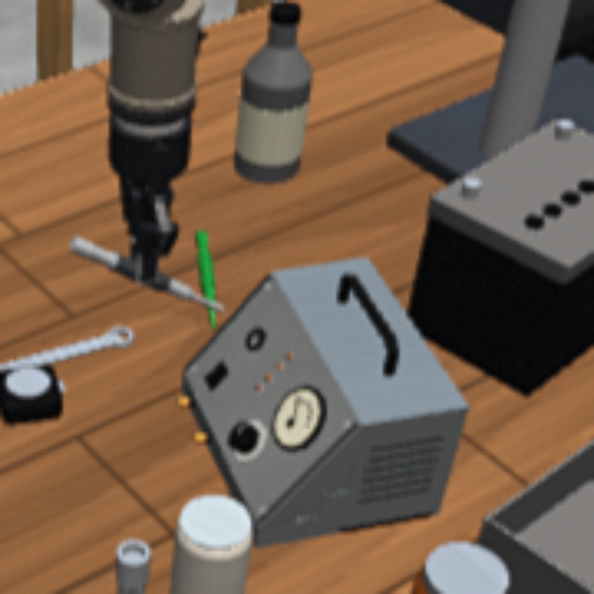

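```bash
sed -i 's/    pts=np.array(pts)$/    pts=np.array(pts); k0=np.array([85,60.]); pts=pts[np.abs(pts[:,2]-(-3.7+(pts[:,0]+4.5)*0.73))<18]/' axfit.py
cat > hole.py <<'E'
from h import *
import sys
n=sys.argv[1]; cx,cy=float(sys.argv[2]),float(sys.argv[3]); poly=np.array(eval(sys.argv[4]))
T=np.load(f"pics/{n}_T.npy"); d=np.load(f"pics/{n}.npy")
m=np.zeros(d.shape,np.uint8); cv2.fillPoly(m,[poly],1); v,u=np.nonzero(m); P=wunproj(T,np.c_[u,v],d[v,u])
for i in range(8):
    c=np.median(P,0) if i==0 else P.mean(0); nn=np.linalg.svd(P-c,full_matrices=False)[2][2]; nn*=np.sign(nn[2]); r=(P-c)@nn; P=P[np.abs(r)<max(.002,1.5*r.std())]
print("normal",nn.round(4),"elev",np.degrees(np.arcsin(nn[2])),"az",np.degrees(np.arctan2(nn[1],nn[0])),len(P),r.std())
ray=(wray([[cx,cy]])@T[:3,:3].T)[0]; o=T[:3,3]
Mw=o+ray*(((c+nn*.005-o)@nn)/(ray@nn))
Tt=get_calibration("wrist")["T_tool_cam"]; Ttool=T@np.linalg.inv(Tt); 
Mt=(np.linalg.inv(Ttool)@np.r_[Mw,1])[:3]*1000; nt=Ttool[:3,:3].T@nn
print("mouth world",Mw.round(4),"tool mm",Mt.round(1),"n tool",nt.round(3),"slope tool",np.degrees(np.arctan2(nt[2],-nt[0])) )
from axfit import fit
tip,th=fit(n); e=tip-Mt; print("tip-mouth along n",(e@nt).round(1),"perp vec",(e-(e@nt)*nt).round(1))
up=np.array([0,0,1]);up=up-(up@nt)*nt
print("to go: 15mm before mouth:",(Mt+15*nt-tip).round(1)," face-depth30:",(Mt-30*nt-tip).round(1))
E
python3 hole.py w7 277.5 46 "[[205,20],[260,5],[340,2],[345,110],[300,115],[290,75],[255,80],[230,110]]"
python3 - <<'E'
import cv2
im=cv2.imread("pics/w7.png"); cv2.imwrite("pics/c7.png",cv2.resize(im[10:130,220:340],None,fx=5,fy=5,interpolation=cv2.INTER_CUBIC))
E
```

```text
normal [-0.2728 -0.7504  0.602 ] elev 37.014052867543974 az -109.97743392798573 11050 0.0005925733974210161
mouth world [0.4991 0.3536 0.1123] tool mm [127.9  -1.9 100.7] n tool [-0.795  0.013 -0.607] slope tool -37.34706837522263
tip tool(mm) [85.8 -0.4 58.5] slope 34.14 yaw slope deg 0.24 rms 0.6 mid [-5.3 -3.3] top row 99
tip-mouth along n 59.1 perp vec [ 4.9  0.7 -6.4]
to go: 15mm before mouth: [30.2 -1.3 33.1]  face-depth30: [66.  -1.8 60.4]
```

View pics/c7.png

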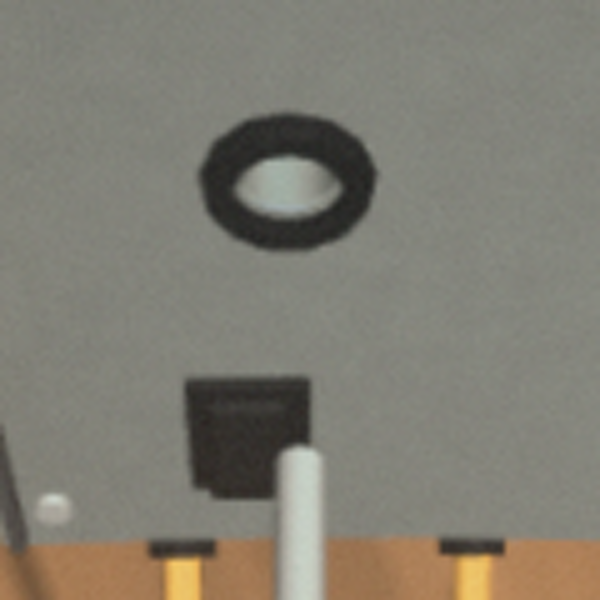

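```bash
python3 hole.py w7 277.6 47.1 "[[205,20],[260,5],[340,2],[345,110],[300,115],[290,75],[255,80],[230,110]]"
```

```text
normal [-0.2728 -0.7504  0.602 ] elev 37.014052867543974 az -109.97743392798573 11050 0.0005925733974210161
mouth world [0.499  0.353  0.1114] tool mm [127.2  -1.8 101.6] n tool [-0.795  0.013 -0.607] slope tool -37.34707254211136
tip tool(mm) [85.8 -0.4 58.5] slope 34.14 yaw slope deg 0.24 rms 0.6 mid [-5.3 -3.3] top row 99
tip-mouth along n 59.1 perp vec [ 5.6  0.6 -7.3]
to go: 15mm before mouth: [29.5 -1.2 34. ]  face-depth30: [65.3 -1.8 61.3]
```

apply_moves(increments=[8, 9, 0, 11, 0, 8, 9, 0, 11, 0, 8, 7, -1, 8, 0, 8, 3, 0, 2, 0, 8, 0, 0, 0, 0])

```text
t: 11.85
eef_pos: [0.4647, 0.2641, 0.1784]
tool_rot: [0.002, 0.82, 0.572, 0.006]
contact_force: [0.2, 0.1, -2.4]
gripper_width: 0.154
```

```bash
python3 m1.py w8;  python3 axfit.py w8; python3 - <<'E'
import cv2
im=cv2.imread("pics/w8.png"); cv2.imwrite("pics/c8.png",cv2.resize(im[20:170,205:355],None,fx=4,fy=4,interpolation=cv2.INTER_CUBIC))
E
```

```text
11.85 [0.46470329 0.26405066 0.17842737] 69.74304948532699 [-0.98  0.32  0.42  1.98 -0.16  0.87 -0.83]
tip tool(mm) [85.6 -0.5 58.4] slope 34.08 yaw slope deg 0.18 rms 0.59 mid [-5.5 -3.2] top row 99
```

View pics/c8.png

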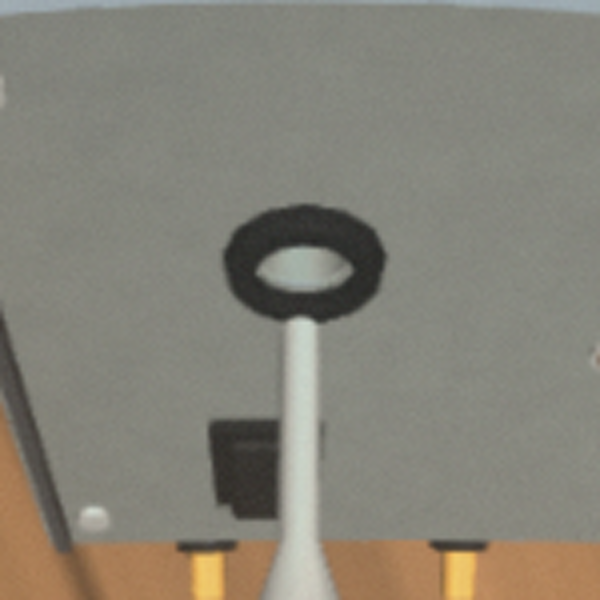

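```bash
python3 hole.py w8 281.1 86.7 "[[215,40],[345,40],[345,150],[295,140],[295,110],[305,80],[290,65],[260,65],[255,100],[245,120],[228,140]]"
```

```text
normal [-0.2727 -0.7504  0.6021] elev 37.01889874945814 az -109.96941610880211 9278 0.0004930829774988685
mouth world [0.499  0.3536 0.1121] tool mm [95.4  0.6 67.1] n tool [-0.794  0.01  -0.608] slope tool -37.43143115507276
tip tool(mm) [85.6 -0.5 58.4] slope 34.08 yaw slope deg 0.18 rms 0.59 mid [-5.5 -3.2] top row 99
tip-mouth along n 13.0 perp vec [ 0.6 -1.2 -0.8]
to go: 15mm before mouth: [-2.2  1.2 -0.4]  face-depth30: [33.6  0.8 26.9]
```

apply_moves(increments=[8, 6, 1, 5, 0, 8, 6, 0, 5, 0, 8, 6, 0, 5, 0, 8, 4, 0, 3, 0, 8, 0, 0, 0, 0])

```text
t: 12.62
eef_pos: [0.4744, 0.2855, 0.1602]
tool_rot: [0.002, 0.821, 0.571, 0.007]
contact_force: [0.8, 0.2, -2.9]
gripper_width: 0.152
```

```bash
python3 m1.py w9;  python3 axfit.py w9; python3 - <<'E'
import cv2
from h import *
im=cv2.imread("pics/w9.png"); cv2.imwrite("pics/c9.png",cv2.resize(im[20:170,205:355],None,fx=4,fy=4,interpolation=cv2.INTER_CUBIC))
o=get_obs(); M=Rq(o["tool_rot"]); print((M.T@o["contact_force"]).round(2)); print((M.T@(np.array([.499,.3536,.1121])-o["eef_pos"])*1000).round(1),M[:,2].round(4))
E
```

```text
12.625 [0.47440751 0.28553435 0.16017257] 69.69357197225463 [-0.98  0.37  0.4   1.95 -0.19  0.84 -0.83]
tip tool(mm) [75.4 -0.5 50.5] slope 33.85 yaw slope deg 0.19 rms 1.13 mid [-15.9 -10.7] top row 120
[ 0.26 -0.18  2.54]
[72.3 -1.3 49. ] [ 0.0129  0.0047 -0.9999]
```

View pics/c9.png

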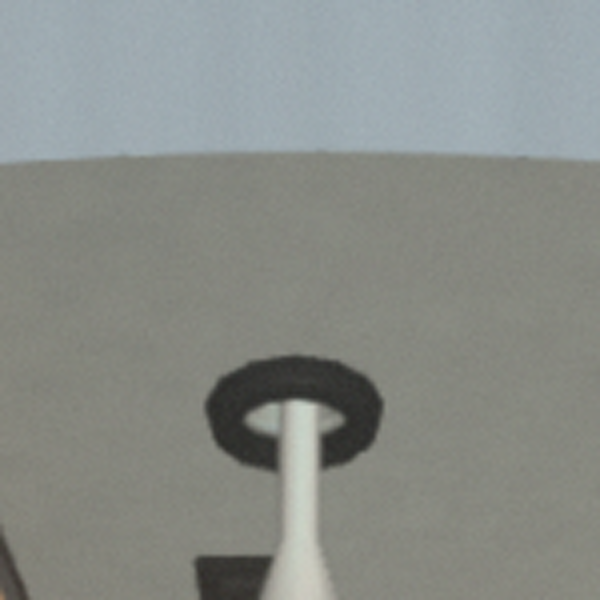

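apply_moves(increments=[8, 4, -1, 3, 0, 8, 4, 0, 3, 0, 8, 2, 0, 2, 0, 8, 1, 0, 0.5, 0])

```text
t: 13.22
eef_pos: [0.4769, 0.2931, 0.1518]
tool_rot: [0.003, 0.821, 0.57, 0.004]
contact_force: [-3.4, -5.8, 4.0]
gripper_width: 0.154
```

```bash
cat > st.py <<'E'
from h import *
o=get_obs(); M=Rq(o["tool_rot"]); f=M.T@o["contact_force"]; r=M.T@(np.array([.499,.3536,.1121])-o["eef_pos"])*1000
ax=np.array([.794,0,.608]); e=np.array([85.6,-.5,58.4])-r
print(o["t"],"f tool",f.round(2),"axial",(f-[0.26,-.18,2.54])@ax,"depth",e@ax,"perp",(e-(e@ax)*ax).round(1),"z",M[:,2].round(4),o["gripper_width"])
E
python3 st.py
```

```text
13.225 f tool [-6.65 -1.1  -4.01] axial -9.468194439018651 depth 28.15030699523249 perp [-1.   0.3  1.4] z [ 9.9e-03  6.0e-04 -1.0e+00] 0.15413040182529156
```

apply_moves(increments=[8, 0.6, 0, 0.5, 0, 8, 0.4, 0, 0.3, 0, 8, 0.4, 0, 0.3, 0, 8, 0.4, 0, 0.3, 0])

```text
t: 13.72
eef_pos: [0.4769, 0.2923, 0.1508]
tool_rot: [0.003, 0.822, 0.57, 0.002]
contact_force: [-3.5, -4.4, 5.1]
gripper_width: 0.155
```

```bash
python3 st.py; python3 m1.py w10; python3 - <<'E'
import cv2
im=cv2.imread("pics/w10.png"); cv2.imwrite("pics/c10.png",cv2.resize(im[100:400,180:380],None,fx=2.6,fy=2,interpolation=cv2.INTER_CUBIC))
E
```

```text
13.725 f tool [-5.34 -1.72 -5.08] axial -9.075387866774165 depth 28.22422126525339 perp [-1.9  0.6  2.5] z [ 0.007  -0.0022 -1.    ] 0.15450778493486067
13.725 [0.47690297 0.29231054 0.15079113] 69.46948986825336 [-0.98  0.4   0.4   1.94 -0.19  0.84 -0.84]
```

View pics/c10.png

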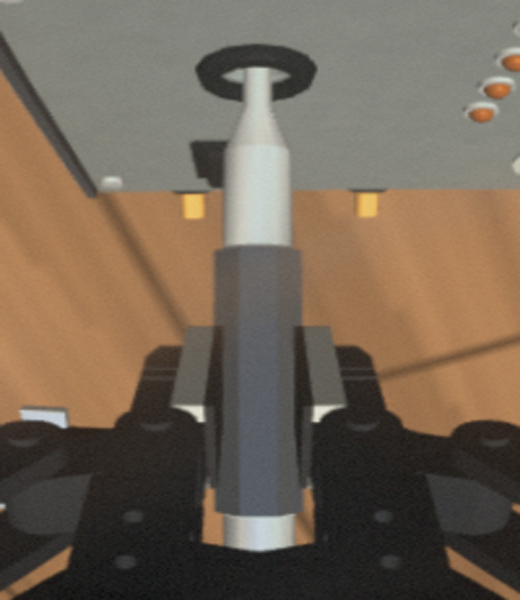

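apply_moves(increments=[8, 1, 0, -0.2, 0, 8, 0.6, 0, -0.1, 0, 8, 0.6, 0, 0, 0, 8, 0.5, 0, 0.1, 0, 8, 0.5, 0, 0.1, 0, 8, 0.5, 0, 0.1, 0, 8, 0.5, 0, 0.1, 0, 8, 0.5, 0, 0.1, 0])

```text
t: 14.78
eef_pos: [0.4771, 0.2927, 0.1515]
tool_rot: [0.003, 0.822, 0.569, -0.001]
contact_force: [-3.4, -4.2, 4.9]
gripper_width: 0.153
```

```bash
python3 st.py
```

```text
14.775 f tool [-5.2  -1.65 -4.87] axial -8.841323291496206 depth 28.189721679314438 perp [-1.7  0.6  2.3] z [ 0.0017 -0.0072 -1.    ] 0.15277869195193955
```

apply_moves(increments=[8, 1.2, 0, 0.5, 0, 8, 1.2, 0, 0.5, 0, 8, 1.2, 0, 0.5, 0, 8, 1.2, 0, 0.5, 0, 8, 1, 0, 0.4, 0, 8, 1, 0, 0.4, 0, 8, 1, 0, 0.4, 0, 8, 1, 0, 0.4, 0])

```text
t: 15.78
eef_pos: [0.4772, 0.2917, 0.1496]
tool_rot: [0.005, 0.823, 0.567, -0.009]
contact_force: [-5.1, -6.4, 7.7]
gripper_width: 0.158
```

```bash
python3 st.py; python3 m1.py w11; python3 - <<'E'
import cv2
im=cv2.imread("pics/w11.png"); cv2.imwrite("pics/c11.png",cv2.resize(im[80:380,180:380],None,fx=2.6,fy=2,interpolation=cv2.INTER_CUBIC))
E
```

```text
15.775 f tool [-7.97 -2.47 -7.56] axial -12.679486528178517 depth 28.78202119847615 perp [-3.7  1.1  4.8] z [-0.0095 -0.0185 -0.9998] 0.1584281652301531
15.775 [0.47719126 0.29166753 0.14959674] 69.13473788508402 [-0.98  0.41  0.4   1.92 -0.19  0.87 -0.84]
```

View pics/c11.png

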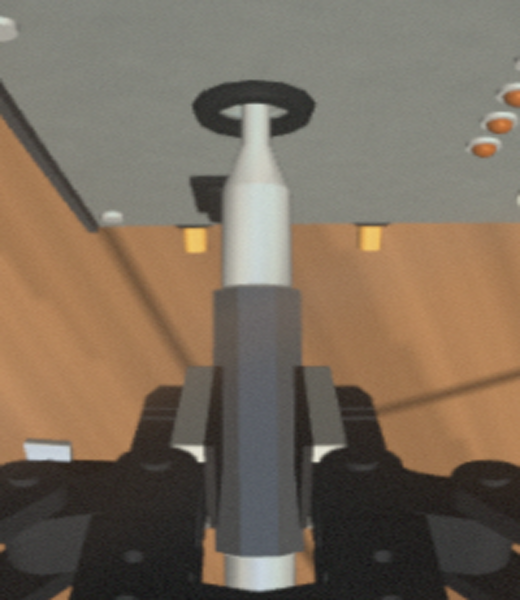

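apply_moves(increments=[8, -8, 0, -8, 0, 8, -12, 0, -9, 0, 8, -12, 0, -9, 0, 8, -12, 0, -9, 0, 8, -20, 0, -20, 0, 8, -20, 0, -20, 0])

```text
t: 16.58
eef_pos: [0.4466, 0.212, 0.2293]
tool_rot: [0.005, 0.823, 0.568, -0.008]
contact_force: [0.3, -0.4, -2.5]
gripper_width: 0.159
```

```bash
python3 m1.py w12; python3 axfit.py w12; python3 - <<'E'
from h import *
s=plan([0.52,0.04,0.16],146,8,maxs=45,maxr=10)
E
```

```text
16.575 [0.44656284 0.2119599  0.22926802] 69.21483731861846 [-0.97  0.19  0.46  1.99 -0.09  0.99 -0.84]
tip tool(mm) [86.9 -0.7 56. ] slope 32.74 yaw slope deg -0.04 rms 0.65 mid [-5.7 -3.5] top row 97
n 8 tilt z [-0.0056 -0.0146 -0.9999] pos [0.4476 0.211  0.2306] az 69.05
8, -16.7, 16.1, 8.8, -9.62,
8, -19.2, 13.1, 8.8, -9.62,
8, -21.1, 9.7, 8.8, -9.62,
8, -22.4, 6.0, 8.8, -9.62,
8, -23.1, 2.2, 8.8, -9.62,
8, -23.1, -1.7, 8.8, -9.62,
8, -22.5, -5.5, 8.8, -9.62,
8, -21.3, -9.2, 8.8, -9.62,
```

View pics/w12.png

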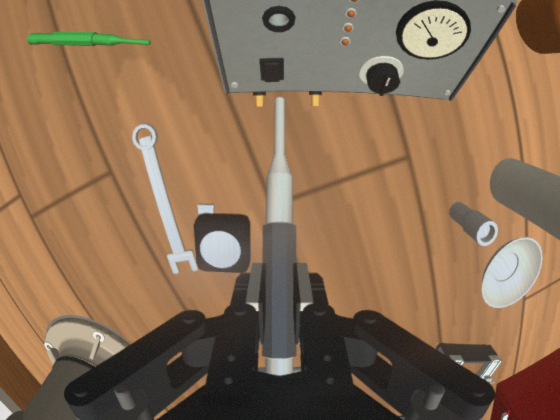

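apply_moves(increments=[8, -17, 16, 8, -10, 8, -19, 13, 8, -10, 8, -21, 10, 9, -10, 8, -22, 6, 9, -10, 8, -23, 2, 9, -10, 8, -23, -2, 9, -10, 8, -22, -6, 9, -10, 8, -21, -9, 9, -8, 8, 0, 0, 0, 0])

```text
t: 17.8
eef_pos: [0.5273, 0.0423, 0.1585]
tool_rot: [-0.001, 0.26, 0.966, -0.005]
contact_force: [-0.5, -0.1, -2.2]
gripper_width: 0.156
```

```bash
python3 - <<'E'
from h import *
s=plan([0.52,0.04,0.075],146,8,maxs=40,maxr=10)
E
```

```text
n 3 tilt z [-0.0045 -0.0099 -0.9999] pos [0.5273 0.0423 0.1585] az 149.91
8, 1.7, -1.9, 27.8, 1.3,
8, 1.7, -1.9, 27.8, 1.3,
8, 1.6, -2.0, 27.8, 1.3,
```

apply_moves(increments=[8, 1, -2, 30, 2, 8, 1, -2, 30, 1, 8, 0, 0, 18, 0, 8, 0, 0, 8, 0, 8, 0, 0, 8, 0, 8, 0, 0, 8, 0, 8, 0, 0, 8, 0, 8, 0, 0, 8, 0, 8, 0, 0, 8, 0], squeeze=20)

```text
t: 18.92
eef_pos: [0.5304, 0.0449, 0.034]
tool_rot: [0.006, 0.289, 0.957, -0.0]
contact_force: [1.7, 2.3, 3.9]
gripper_width: 0.162
```

```bash
python3 m1.py w13; python3 - <<'E'
from h import *
s=plan([0.52,0.04,0.005],146,8,maxs=40,maxr=10)
E
```

```text
18.925 [0.53036639 0.04485356 0.03403747] 146.39312788129294 [-0.4   0.53  0.24  2.06 -0.22  0.56  0.98]
n 1 tilt z [ 0.0099 -0.0041 -0.9999] pos [0.5298 0.0451 0.0331] az 146.39
8, 5.3, -9.7, 28.1, 0.39,
```

View pics/w13.png

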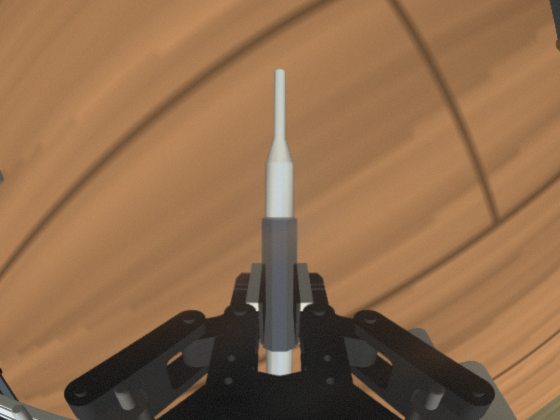

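apply_moves(increments=[8, 0, 0, 8, 0, 8, 0, 0, 8, 0, 8, 0, 0, 8, 0, 8, 0, 0, 5, 0, 8, 0, 0, 1, 0])

```text
t: 19.6
eef_pos: [0.5322, 0.0449, 0.0043]
tool_rot: [0.007, 0.29, 0.957, 0.001]
contact_force: [-7.9, 1.2, 29.0]
gripper_width: 0.154
```

```bash
python3 -c "
from h import *
plan([.53,.045,.005],146,8)"
```

```text
n 1 tilt z [ 0.0128 -0.0027 -0.9999] pos [0.5322 0.0449 0.0043] az 146.33
8, 1.8, -1.1, -0.7, 0.33,
```

apply_moves(increments=[8, 0, 0, -1.5, 0, 40, 0, 0, 0, 0, 40, 0, 0, 0, 0, 40, 0, 0, 0, 0])

```text
t: 20.1
eef_pos: [0.531, 0.0444, 0.0046]
tool_rot: [0.006, 0.289, 0.957, -0.0]
contact_force: [-0.2, 0.2, -0.2]
gripper_width: 0.469
```

```bash
python3 m1.py w14; sed -i 's/r=outline_of("wrist","punch")\[0\]/r=max(outline_of("wrist","punch"),key=lambda x:x["p"]-abs(x["extent"][0]-280)*.01)/' fitp.py; python3 fitp.py w14
```

```text
20.1 [0.53103614 0.04444331 0.00457073] 146.36213516134308 [-0.38  0.58  0.22  2.07 -0.24  0.5   1.  ]
p 0.87 L 0.18145643061744274 az 146.74394338147312 mid by tip [0.5265765  0.04732143] by head [0.51775967 0.05310333]
```

View pics/w14.png

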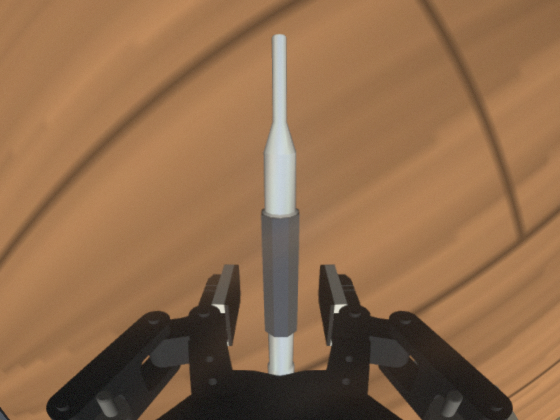

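```bash
python3 - <<'E'
from h import *
T=np.load("pics/w14_T.npy"); Tt=get_calibration("wrist")["T_tool_cam"]; iT=np.linalg.inv(T@np.linalg.inv(Tt))
d=np.load("pics/w14.npy")
for uv,z in [([280,210],.017),([280,335],.017),([279,35],.0115),([280,155],.0155)]:
    P=watz(T,[uv],z)[0]; q=wunproj(T,[uv],[d[uv[1]+2,uv[0]]])[0]; print(uv,((iT@np.r_[P,1])[:3]*1000).round(1),((iT@np.r_[q,1])[:3]*1000).round(1))
E
```

```text
[280, 210] [ 41.9  -0.2 -12.9] [40.6 -0.2 -9.2]
[280, 335] [-26.   -0.1 -12.1] [-28.1  -0.1  -9.8]
[279, 35] [114.2  -0.6  -8.2] [114.7  -0.6  -5.6]
[280, 155] [ 64.9  -0.2 -11.7] [ 64.6  -0.2 -10.2]
```

apply_moves(increments=[40, 5.5, 0, 1, 0, 40, 0.5, 0, 0.5, 0, 8, 0, 0, 0, 0, 8, 0, 0, 0, 0, 8, 0, 0, 0, 0, 8, 0, 0, 0, 0, 8, 0, 0, -30, 0, 8, 0, 0, -40, 0, 8, 0, 0, -40, 0, 8, 0, 0, 0, 0], squeeze=80)

```text
t: 21.45
eef_pos: [0.523, 0.0481, 0.1143]
tool_rot: [0.004, 0.289, 0.957, -0.001]
contact_force: [0.1, -0.3, -3.1]
gripper_width: 0.171
```

```bash
python3 m1.py w15; sed -i 's/<18\]/<90]/' axfit.py; sed -i 's/np.radians(36)/np.radians(float(sys.argv[2]) if len(sys.argv)>2 else 36)/' axfit.py; python3 axfit.py w15 0; python3 - <<'E'
from h import *
s=plan([0.585,-0.12,0.17],146,8,maxs=45,maxr=10)
im,d=read_camera("scene"); cv2.imwrite("pics/s15.png",im)
E
```

```text
21.45 [0.52299118 0.04808505 0.11427447] 146.3583693319318 [-0.46  0.39  0.3   2.04 -0.16  0.73  0.92]
tip tool(mm) [108.4  -0.9 -11.1] slope 7382.78 yaw slope deg -0.1 rms 1.08 mid [218.2  -5.7] top row 49
n 5 tilt z [ 0.0014 -0.006  -1.    ] pos [0.5206 0.0479 0.1114] az 146.38
8, -29.3, -20.8, -11.7, 0.08,
8, -29.3, -20.8, -11.7, 0.08,
8, -29.4, -20.8, -11.7, 0.08,
8, -29.4, -20.7, -11.7, 0.08,
8, -29.4, -20.7, -11.7, 0.08,
```

View pics/w15.png

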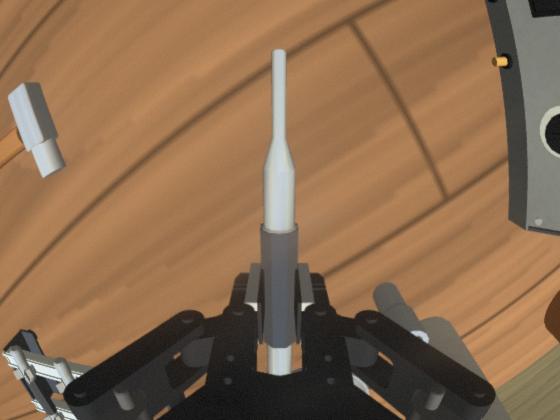

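```bash
sed -i 's/least_squares(f,\[85,60,/least_squares(f,[85,60,/; s/z=least_squares(f,\[85,60,\(.*\)\],loss/th0=\1; z=least_squares(f,[110*np.cos(th0),110*np.sin(th0)-5,th0],loss/' axfit.py; python3 axfit.py w15 0; python3 - <<'E'
from h import *
s=plan([0.70,-0.185,0.17],146,8,maxs=45,maxr=10)
E
```

```text
tip tool(mm) [107.9  -0.9  -5.7] slope -0.64 yaw slope deg -0.1 rms 0.6 mid [-2.1 -4.4] top row 49
n 7 tilt z [-6.0e-04 -6.6e-03 -1.0e+00] pos [0.5199 0.0478 0.1105] az 146.38
8, -39.8, -13.4, -8.5, 0.05,
8, -39.8, -13.4, -8.5, 0.05,
8, -39.9, -13.4, -8.5, 0.05,
8, -39.9, -13.3, -8.5, 0.05,
8, -39.9, -13.3, -8.5, 0.05,
8, -39.9, -13.3, -8.5, 0.05,
8, -39.9, -13.2, -8.5, 0.05,
```

apply_moves(increments=[8, -40, -13, -9, 0, 8, -40, -13, -9, 0, 8, -40, -13, -9, 0, 8, -40, -13, -9, 0, 8, -40, -13, -9, 0, 8, -40, -13, -8, 0, 8, -38, -13, -8, 0, 8, 0, 0, 0, 0])

```text
t: 22.65
eef_pos: [0.6994, -0.1866, 0.1553]
tool_rot: [-0.012, 0.287, 0.958, -0.007]
contact_force: [-0.2, 0.1, -2.8]
gripper_width: 0.169
```

```bash
python3 m1.py w16; python3 - <<'E'
from h import *
for n in ["clips_free","rack"]:
    for r in outline_of("wrist",n): print(n,r["p"],r["extent"])
E
```

```text
22.65 [ 0.69936473 -0.18662577  0.15529799] 146.6158111187254 [-0.04  0.66  0.33  1.49 -0.22  1.06  1.33]
clips_free 0.79 [197.8, 158.4, 42.0, 136.1]
rack 0.94 [140.0, 154.8, 244.6, 155.6]
```

View pics/w16.png

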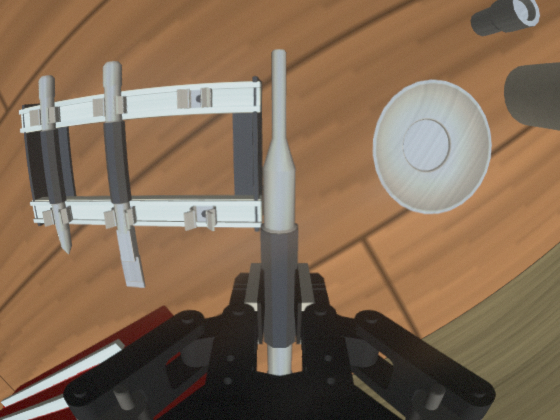

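The empty clips show at wrist (194,98) and (203,216). The centre punch is at (55,160) and the chisel at (120,170). I enlarge the clips.

```bash
python3 - <<'E'
import cv2,numpy as np
im=cv2.imread("pics/w16.png"); a=cv2.resize(im[80:120,165:225],None,fx=10,fy=10,interpolation=cv2.INTER_CUBIC); b=cv2.resize(im[196:236,173:233],None,fx=7,fy=7,interpolation=cv2.INTER_CUBIC)
b=cv2.resize(im[196:236,173:233],None,fx=10,fy=10,interpolation=cv2.INTER_CUBIC); cv2.imwrite("pics/c16.png",cv2.resize(np.vstack([a,b]),None,fx=.74,fy=.74))
E
```

```text
(no output)
```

View pics/c16.png

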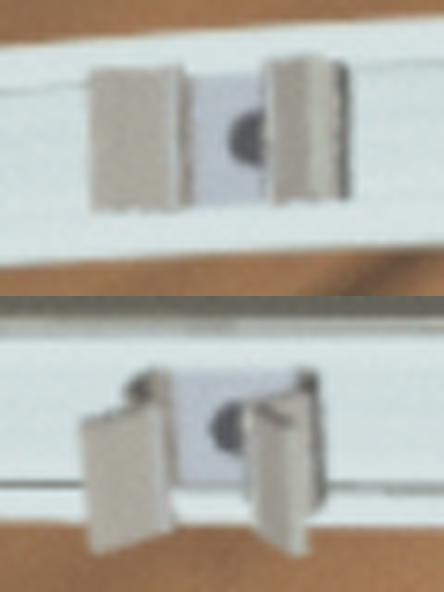

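```bash
python3 - <<'E'
from h import *
T=np.load("pics/w16_T.npy"); Tt=get_calibration("wrist")["T_tool_cam"]; d=np.load("pics/w16.npy")
A=watz(T,[[195.4,98]],.0665)[0]; A2=watz(T,[[194.05,98]],.0735)[0]; B=watz(T,[[201.1,218.7]],.0665)[0]; B2=watz(T,[[199.2,222.2]],.0735)[0]
for a,b in ((A,B),(A2,B2)):
    e=a-b; print(a.round(4),b.round(4),"len",np.linalg.norm(e).round(4),"az",np.degrees(np.arctan2(e[1],e[0])).round(2),"mid",((a+b)/2).round(4))
for uv in [(165,100),(240,95),(165,212),(240,212)]: print(uv,wunproj(T,[uv],[d[uv[1],uv[0]]])[0].round(4))
# rails: fit rail tops from depth
v,u=np.mgrid[70:240,20:262]; v=v.ravel();u=u.ravel(); P=wunproj(T,np.c_[u,v],d[v,u]); s=(abs(P[:,2]-.052)<.004); P=P[s]
az=np.radians(146.5)
X=np.array([np.cos(az),np.sin(az)]); q=P[:,:2]@X; Y=np.array([np.sin(az),-np.cos(az)]); 
c=np.median(q); 
for sg in (q<c,q>c):
    p=P[sg]; y=p[:,:2]@Y; x=p[:,:2]@X; k=np.polyfit(y,x,1); print("rail",np.median(x).round(4),"angle off",np.degrees(np.arctan(k[0])).round(2),"z",p[:,2].mean().round(4),np.percentile(x,[2,98]).round(4),len(p), np.percentile(y,[.5,99.5]).round(4))
print(X,Y, (A+B)[:2]/2@X,(A+B)[:2]/2@Y)
E
```

```text
[ 0.5871 -0.1876  0.0665] [ 0.6634 -0.2381  0.0665] len 0.0915 az 146.46 mid [ 0.6252 -0.2128  0.0665]
[ 0.5878 -0.1869  0.0735] [ 0.6638 -0.2381  0.0735] len 0.0917 az 146.01 mid [ 0.6258 -0.2125  0.0735]
(165, 100) [ 0.5702 -0.2116  0.0513]
(240, 95) [ 0.6028 -0.1612  0.0524]
(165, 212) [ 0.6434 -0.2679  0.0513]
(240, 212) [ 0.6784 -0.2137  0.0518]
rail -0.6811 angle off -0.25 z 0.0518 [-0.6955 -0.6256] 5227 [-0.0212  0.2123]
rail -0.5934 angle off 0.0 z 0.0521 [-0.6079 -0.5811] 5227 [-0.0206  0.2124]
[-0.83388582  0.55193699] [0.55193699 0.83388582] -0.6388518401582665 0.16759658447538758
```

```bash
python3 - <<'E'
from h import *
s=plan([0.6242,-0.2109,0.115],146.3,8,maxs=22,maxr=10)
E
```

```text
n 5 tilt z [-0.0294 -0.0027 -0.9996] pos [ 0.698  -0.1812  0.1548] az 146.89
8, 9.1, -13.0, 8.0, 0.12,
8, 9.1, -13.1, 8.0, 0.12,
8, 9.1, -13.1, 8.0, 0.12,
8, 9.0, -13.1, 8.0, 0.12,
8, 9.0, -13.1, 8.0, 0.12,
```

apply_moves(increments=[8, 9, -13, 8, 0, 8, 9, -13, 8, 0, 8, 9, -13, 8, 0, 8, 9, -13, 8, 0, 8, 8, -12, 6, 0.5, 8, 0, 0, 0, 0, 8, 0, 0, 0, 0])

```text
t: 23.68
eef_pos: [0.6205, -0.2002, 0.1143]
tool_rot: [-0.018, 0.284, 0.959, -0.003]
contact_force: [0.3, -0.1, -2.5]
gripper_width: 0.168
```

```bash
python3 m1.py w17; python3 axfit.py w17 0; python3 - <<'E'
from h import *
s=plan([0.6242,-0.2109,0.105],146.3,8,maxs=22,maxr=10)
E
```

```text
23.675 [ 0.62045006 -0.20024437  0.11425017] 147.03571374341468 [-0.01  0.6   0.32  1.7  -0.22  0.92  1.39]
tip tool(mm) [107.3  -0.9  -5.6] slope -0.72 yaw slope deg -0.13 rms 0.63 mid [-2.7 -4.3] top row 51
n 1 tilt z [-0.0355  0.004  -0.9994] pos [ 0.6205 -0.2005  0.1142] az 147.03
8, -8.8, -6.7, 9.2, 0.73,
```

View pics/w17.png

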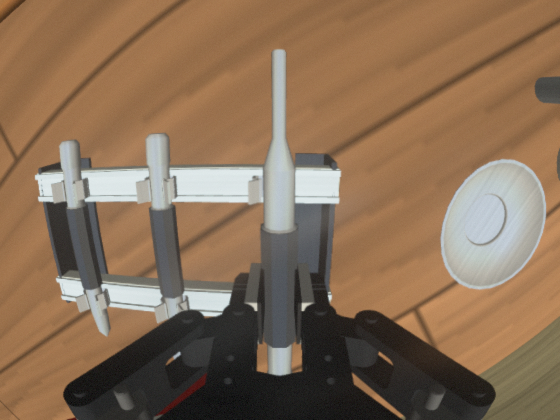

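```bash
cat > seat.py <<'E'
from h import *
o=get_obs(); M=Rq(o["tool_rot"]); mid=o["eef_pos"]+M@(np.array([-2.4,-.75,-4.35])/1000)
az=np.radians(146.3); X=np.array([np.cos(az),np.sin(az),0]);Y=np.array([np.sin(az),-np.cos(az),0]); e=(mid-[.6255,-.2127,.0605])*1000
print("t",o["t"],"err mm along",(e@X).round(1),"side",(e@Y).round(1),"up",e[2].round(1),"az err",(toolaz(o)-146.3).round(2),"move tool:",(-(M.T@e)).round(1),"tilt X,Y",(M[:,2]@X).round(3),(M[:,2]@Y).round(3),"f",(M.T@o["contact_force"]).round(1),o["gripper_width"].round(3))
E
python3 seat.py
```

```text
Traceback (most recent call last):
  File "seat.py", line 4, in <module>
    print("t",o["t"],"err mm along",(e@X).round(1),"side",(e@Y).round(1),"up",e[2].round(1),"az err",(toolaz(o)-146.3).round(2),"move tool:",(-(M.T@e)).round(1),"tilt X,Y",(M[:,2]@X).round(3),(M[:,2]@Y).round(3),"f",(M.T@o["contact_force"]).round(1),o["gripper_width"].round(3))
                                                                                                                                                                                                                                                          ^^^^^^^^^^^^^^^^^^^^^^^^
AttributeError: 'float' object has no attribute 'round'
```

```bash
sed -i 's/o\["gripper_width"\].round(3)/o["gripper_width"]/' seat.py; python3 seat.py
```

```text
t 23.775 err mm along 8.4 side 6.7 up 58.0 az err 0.73 move tool: [-10.2  -5.9  57.8] tilt X,Y 0.032 -0.016 f [-0.1 -0.6  2. ] 0.16962630941768267
```

apply_moves(increments=[8, -5, -3, 10, 0.7, 8, -4, -3, 10, 0, 8, -1, 0, 5, 0, 8, 0, 0, 0, 0, 8, 0, 0, 0, 0])

```text
t: 24.4
eef_pos: [0.6259, -0.2116, 0.0867]
tool_rot: [-0.017, 0.29, 0.957, -0.003]
contact_force: [-1.0, 0.6, -1.5]
gripper_width: 0.172
```

```bash
python3 seat.py
```

```text
t 24.4 err mm along -2.2 side 0.5 up 30.5 az err 0.01 move tool: [ 1.3  0.1 30.5] tilt X,Y 0.032 -0.016 f [ 1.1 -0.   1.6] 0.17184318234799625
```

```bash
python3 m1.py w18; python3 - <<'E'
import cv2
im=cv2.imread("pics/w18.png"); cv2.imwrite("pics/c18.png",cv2.resize(im[130:280,180:380],None,fx=4,fy=4,interpolation=cv2.INTER_CUBIC))
E
```

```text
24.4 [ 0.62585813 -0.21158128  0.086696  ] 146.30786870525117 [ 0.01  0.64  0.31  1.69 -0.23  0.88  1.41]
```

View pics/c18.png

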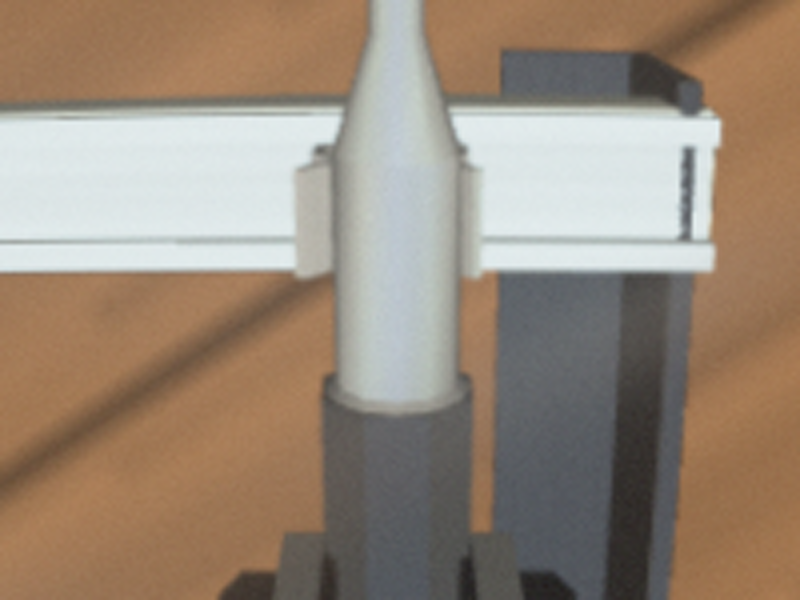

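apply_moves(increments=[8, 1, -0.5, 6, 0, 8, 0.5, 0, 6, 0, 8, 0, 0, 4, 0, 8, 0, 0, 3, 0], squeeze=40)

```text
t: 24.95
eef_pos: [0.6239, -0.2112, 0.0674]
tool_rot: [-0.017, 0.29, 0.957, -0.003]
contact_force: [-0.2, -1.0, 1.1]
gripper_width: 0.167
```

```bash
python3 seat.py
```

```text
t 24.95 err mm along -0.3 side -0.3 up 11.2 az err 0.02 move tool: [-0.   0.5 11.2] tilt X,Y 0.03 -0.016 f [-0.3 -1.  -1.1] 0.1673502450838246
```

apply_moves(increments=[8, 0, 0, 4, 0, 8, 0, 0, 4, 0, 8, 0, 0, 4, 0])

```text
t: 25.32
eef_pos: [0.6241, -0.2117, 0.0558]
tool_rot: [-0.016, 0.29, 0.957, -0.003]
contact_force: [-2.9, 0.6, 6.1]
gripper_width: 0.174
```

```bash
python3 seat.py
```

```text
t 25.325 err mm along -0.8 side -0.7 up -0.4 az err 0.0 move tool: [ 0.8  0.7 -0.4] tilt X,Y 0.029 -0.016 f [ 2.9 -1.1 -6. ] 0.17378712116289968
```

```bash
python3 m1.py w19; python3 axfit.py w19 0;  python3 - <<'E'
from h import *
im=cv2.imread("pics/w19.png"); cv2.imwrite("pics/c19.png",cv2.resize(im[130:380,180:380],None,fx=2.4,fy=2.4,interpolation=cv2.INTER_CUBIC))
im,d=read_camera("scene"); cv2.imwrite("pics/s19.png",cv2.resize(im[220:320,130:260],None,fx=5,fy=5,interpolation=cv2.INTER_CUBIC))
E
```

```text
25.325 [ 0.62407741 -0.21173781  0.05577511] 146.30192195046962 [ 0.02  0.68  0.3   1.71 -0.25  0.82  1.42]
tip tool(mm) [107.9  -0.9  -2.8] slope 0.84 yaw slope deg -0.06 rms 0.62 mid [-2.  -4.4] top row 51
```

View pics/c19.png

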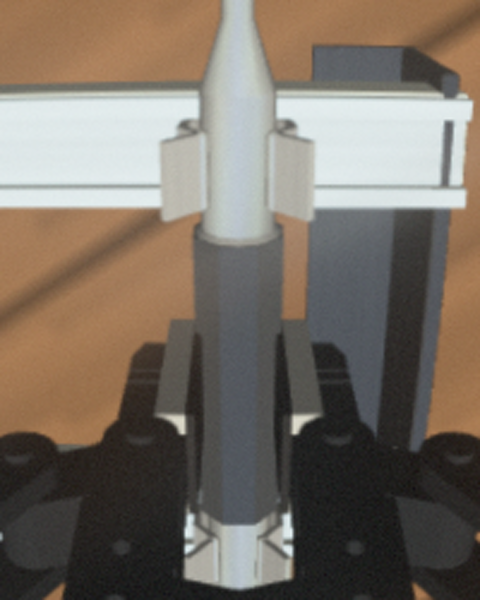

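View pics/s19.png

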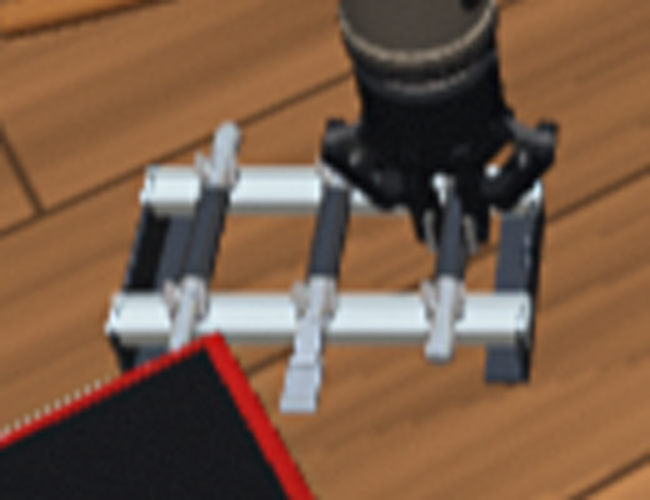

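apply_moves(increments=[8, 0, 0, 3, 0, 8, 0, 0, 3, 0])

```text
t: 25.72
eef_pos: [0.6241, -0.2117, 0.0548]
tool_rot: [-0.016, 0.29, 0.957, -0.002]
contact_force: [-12.0, 4.7, 30.7]
gripper_width: 0.165
```

```bash
python3 seat.py
```

```text
t 25.725 err mm along -0.8 side -0.6 up -1.4 az err -0.02 move tool: [ 0.9  0.6 -1.4] tilt X,Y 0.029 -0.014 f [ 13.5  -3.1 -30.3] 0.16503188672871338
```

apply_moves(increments=[8, 0, 0, -1, 0, 36, 0, 0, 0, 0, 36, 0, 0, 0, 0, 36, 0, 0, -15, 0, 36, 0, 0, -30, 0, 36, -20, 0, -40, 0, 36, -40, 0, -40, 0, 36, -40, 0, -20, 0, 36, 0, 0, 0, 0])

```text
t: 26.85
eef_pos: [0.715, -0.2684, 0.207]
tool_rot: [-0.014, 0.289, 0.957, -0.003]
contact_force: [0.0, -0.7, -0.9]
gripper_width: 0.423
```

```bash
python3 m1.py w20; python3 - <<'E'
from h import *
for r in outline_of("wrist","punch"): print(r["p"],r["extent"])
im,d=read_camera("scene"); cv2.imwrite("pics/s20.png",cv2.resize(im[220:320,130:260],None,fx=5,fy=5,interpolation=cv2.INTER_CUBIC))
im,d=read_camera("top"); np.save("pics/t20.npy",d); cv2.imwrite("pics/t20.png",im)
E
```

```text
26.85 [ 0.71495012 -0.26843893  0.20701987] 146.37209722453872 [ 0.07  0.68  0.35  1.32 -0.23  1.21  1.42]
0.68 [279.3, 89.6, 25.6, 179.2]
```

View pics/w20.png

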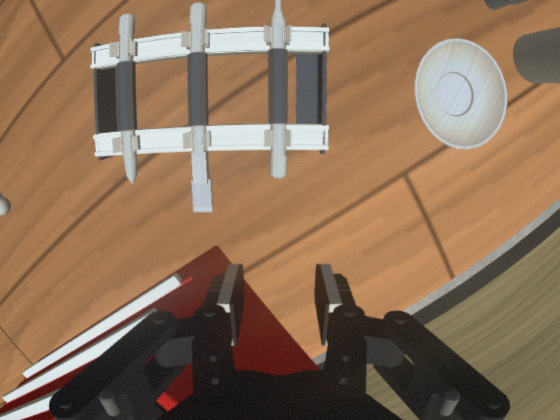

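View pics/t20.png

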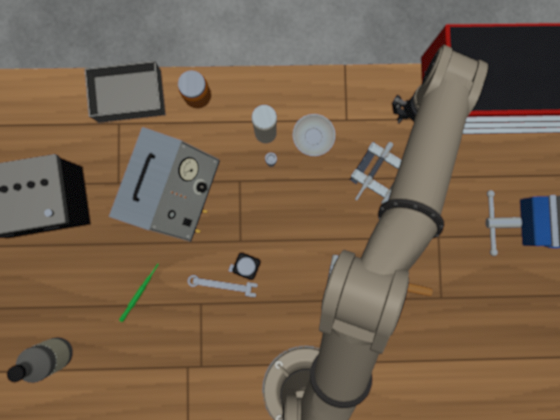

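View pics/s20.png

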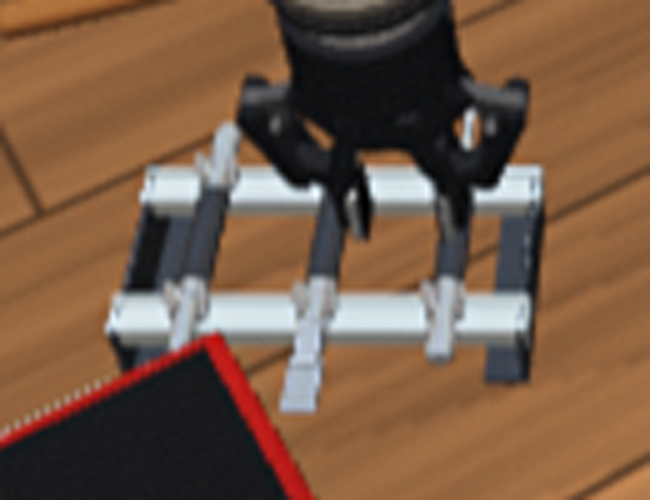

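```bash
python3 - <<'E'
from h import *
T=np.load("pics/w20_T.npy"); d=np.load("pics/w20.npy"); im=cv2.imread("pics/w20.png")
cv2.imwrite("pics/c20.png",cv2.resize(im[0:190,90:340],None,fx=3.1,fy=3.1,interpolation=cv2.INTER_CUBIC))
az=np.radians(146.3); X=np.array([np.cos(az),np.sin(az),0]);Y=np.array([np.sin(az),-np.cos(az),0]); S=np.array([.6255,-.2127,.0605])
for nm,c,rows in [("punch",278,range(5,175,12)),("chisel",197.5,range(10,140,12))]:
    print(nm)
    for r in rows:
        # highest point in the row near column
        cs=np.arange(int(c-14),int(c+15)); P=wunproj(T,np.c_[cs,np.full(len(cs),r)],d[r,cs]); k=P[:,2]>.058
        if k.sum()<2: print(r,"-"); continue
        e=(P[k]-S); print(r,"x",(e@X).mean().round(4),"y",(e@Y).mean().round(4),"ztop",np.percentile(P[k][:,2],90).round(4),k.sum(),im[r,int(c)])
E
```

```text
punch
5 x 0.0755 y -0.0014 ztop 0.0638 7 [195 193 186]
17 x 0.063 y -0.0004 ztop 0.0664 13 [199 198 189]
29 x 0.0505 y -0.0008 ztop 0.072 28 [203 196 187]
41 x 0.0399 y -0.0008 ztop 0.0695 24 [204 197 188]
53 x 0.0264 y -0.0005 ztop 0.0693 21 [99 92 90]
65 x 0.0182 y -0.0008 ztop 0.0684 20 [97 93 88]
77 x 0.0075 y -0.0007 ztop 0.0696 20 [98 96 89]
89 x -0.0031 y -0.0007 ztop 0.069 20 [100  94  89]
101 x -0.0136 y -0.0007 ztop 0.0685 20 [99 93 91]
113 x -0.0241 y -0.0003 ztop 0.069 19 [97 91 89]
125 x -0.0347 y -0.0003 ztop 0.0667 15 [204 198 189]
137 x -0.045 y -0.0011 ztop 0.0725 27 [206 201 191]
149 x -0.0559 y -0.0003 ztop 0.0666 15 [205 199 189]
161 x -0.0666 y -0.0003 ztop 0.0675 17 [208 202 191]
173 x -0.0744 y 0.0 ztop 0.0682 18 [207 201 192]
chisel
10 x 0.0733 y -0.0716 ztop 0.0683 16 [197 194 185]
22 x 0.0569 y -0.0669 ztop 0.0675 17 [196 193 184]
34 x 0.0497 y -0.0725 ztop 0.0723 26 [202 196 187]
46 x 0.0389 y -0.0727 ztop 0.0701 26 [195 193 184]
58 x 0.0249 y -0.0679 ztop 0.0686 20 [100  95  93]
70 x 0.0144 y -0.0675 ztop 0.0691 20 [101  96  93]
82 x 0.0055 y -0.0713 ztop 0.0691 19 [99 94 94]
94 x -0.0053 y -0.0714 ztop 0.0681 19 [101  95  94]
106 x -0.0161 y -0.0714 ztop 0.0692 19 [99 94 92]
118 x -0.0269 y -0.0709 ztop 0.0687 19 [99 95 92]
130 x -0.0368 y -0.0661 ztop 0.0674 15 [208 201 192]
```

View pics/c20.png

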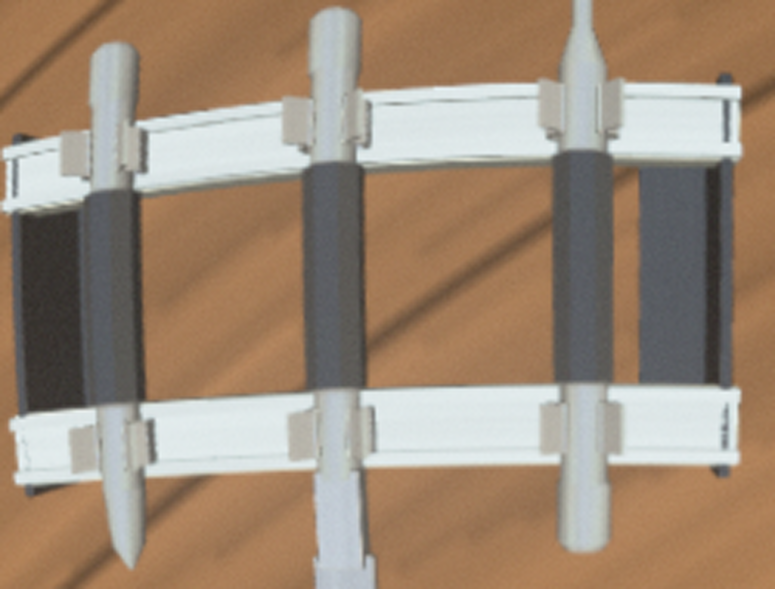

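The grip top is at 69.0 mm along its whole length, the same as the seated chisel, and level. It is about 0.7 mm off sideways, and the arm is clear. I hand in.

```bash
python3 - <<'E'
from h import *
o=get_obs(); print(o["t"],abs(o["joint_vel"]).max()); print(hand_in())
E
```

```text
27.05 0.009975547959490131
the job is handed in; nothing more can be done
None
```

The reset was pressed and held, the punch is home in the empty clips, and the job was handed in at 27 s.

**What I did**
- **Tilt:** I gripped the punch on the bench. The moves cannot tilt the tool, so I swung the punch about 35° in the jaws by pressing its neck against the charger's top side edge.
- **Press:** I put the pin in the collar and held the button down. The tip measured 28.2–28.8 mm below the rim for about 2.5 s, with 9–13 N along the pin. Pushing harder gave almost no more depth, so I took the button to be at its stop.
- **Put away:** I laid the punch flat on the bench, gripped it again, and pressed it down over the clips until it stopped hard at about 33 N. Then I let go and backed the arm off.

**Last checks**
- **Seat:** The punch's axis is about 60.5 mm up, level along the grip and matching the seated chisel. It is about 0.7 mm off sideways, and the clips' jaws stand on both sides of the two necks.
- **Other things:** The other tools and bystanders looked unmoved in the last pictures. The arm hid the hammer and part of the rack in the top view.

**Not confirmed**
- **Reset button:** I could not read its travel directly. Fully down is inferred from depth and force, and I did not check by picture that it sprang out again.
- **Pin alignment:** While held, the punch drifted down the slope by an estimated 3–6 mm and rested lightly on the side of the hole. Its angle to the hole's axis was about 3 to 5°, well inside the 15° limit.
- **Tool tilt:** The tool drifted up to about 0.035 rad off vertical. The clips levelled the punch anyway.

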